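Lid the sample pots and shut them in the light-proof box

ROBOT

A 6-joint arm with a two-finger parallel gripper is mounted at the origin on a cart in front of the work surface, level with it; the furniture and walls round the work are solid. World frame = base frame: x ahead of the robot, y to its left, z up, the work surface at z = 0. Lengths are in mm, angles in rad, forces in N, time in s.
With the tool pointing down it reaches from about 350 to 975 mm from the base axis. Payload 7.1 kg.
Tool frame: the origin (TCP) lies between the finger pads; the fingertips stand 8 mm ahead of it and the grasp point (between the pads) lies 11 mm behind it; x points along the fingers, y is the direction in which the jaws open and shut, and the axes are right-handed (so a half turn about x gives the same grasp; the last joint's range is limited). The gripper opens to 88 mm and grips with 3 to 60 N. Pads are 20 mm wide; open, the fingers measure 115 mm over their backs; the gripper's body (75 mm by 178 mm) begins 61 mm behind the grasp point.
Start: joints at [1.245, 0.423, 1.63, -0, 1.089, -0.019], TCP at [188.724, 595.809, 230.675] pointing down, gripper open.
Joint ranges: [-3, 3], [-0.9, 2.11], [0.09, 2.58], [-1.31, 4.45], [0.11, 2.69], [-2.54, 2.54]. Speed limits (rad/s): [2.39, 2.39, 3.01, 3.14, 3.14, 3.14].

INTERFACE

Orientations are given as a rotation vector (axis times angle).
In Python, from workcell import ctrl gives the robot as it stands.
- The arm moves only by the tool apply_moves, never from a script. Its argument "increments" is a list of rows, each an object with "gripper": the opening in per cent of the stroke, from 0 (shut) to 100 (fully open); "delta_pos": the shift along the tool's x, y, z in cm, a list of three; "dr": the turn, a rotation vector about the tool's x, y, z in rad, a list of three. In form: [{"gripper": gripper, "delta_pos": [dx, dy, dz], "dr": [ax, ay, az]}, ...]. A call has exactly 5 rows; each row shifts and turns the commanded pose from where the row before left it, along the tool's axes as they then stand; what a row does not reach is not made up. A row lasts 1/12 s, in which the tool goes at most 41.7 mm and 7.16 degrees, less where a joint would pass 70% of its speed; a pose out of reach is approached as far as the arm can. A call with a gripper value outside its range is refused whole. The fingers move at their own pace and stop on an object; the grip force is fixed at half the most. Time passes only in rows, so rows that do not move let the fingers close, or fill a call up. It gives the time, the measured TCP pose, the force and the opening at its end, in the units of the state.
- ctrl.get_obs(): the state, without advancing time (a new reading comes with each control period).
- ctrl.get_image(name): name is "side" or "top"; returns a dict with "img" (400x640x3 uint8, red, green, blue), "range_z" (400x640 float32, mm along the optical axis (not along the pixel's ray), 0 where there is no reading), "mtx" (3x3 intrinsics, pixels), "k1" (the pictures are not rectified: a ray, as slopes to the right and down, at radius r is drawn at 1 + k1 r^2 times it, then the intrinsics apply), "rvec" (rotation vector, rad) and "tvec" (3), from world to camera coordinates, as OpenCV has them. Camera axes: x right, y down, z forward; pixel columns grow to the right and rows downward; lengths in mm; the calibration is good to about 2 mm. A picture is of the moment at which its call begins.
- ctrl.close_job(): hands the job in, once; it reports no verdict.
The state is a dict: "t": time; "qpos": joint angles; "qvel": joint speeds; "joint_torque": joint torques, N m; "ee_pos": TCP position; "orientation": TCP orientation; "ft_force": force on the tool from outside, world axes, zero at the start; "moment": the same for the moment, N m; "width": finger opening in mm.
Only numpy, scipy, OpenCV 4.12 (cv2) and the standard library are available. Lean on these libraries where they do the work, as an engineer would, in place of code of your own. Each camera call takes 0.05 s, during which the arm holds its last target. There are 200 camera calls.

TASK

Fold the grey sample box's hinged cover right back to its stop, stand every white sample pot upright on the floor of the box, each with one of the loose blue lids seated fully and level on its rim, and then fold the cover completely shut over them. There may be two or three pots, and a lid left over may stay on the table; any lid fits any pot, and the petri dish, dropper bottle and hand lens are not to be disturbed.

Things in the scene. Friction and masses are not known exactly. Their poses are not given: they have to be found in the camera images.
- sample_box: grey open box fixed to the table; mm: outside 96 (x) x 298 (y) x 76 high, walls and floor 4. A black liner 14 thick, 60 high on the rear inner wall leaves clear floor x -44..30, y -145..145: room for three pots in a row at x = -7, y = -80, 0, 80. Origin: centre of its underside; x away from the robot to the hinge side, y along the hinge, z up
- box_cover (a joint): hinge angle of the grey flat cover of the box (98 x 300 x 6 mm, 120 g): 0 = shut, resting on the box's rim at height 76 mm; it grows as the cover folds up and away from the robot about the box's rear top edge; stop at 1.95 (about 112 degrees, leaning back). A friction hinge (0.15 N m): the cover stays at any angle where it is left; moving it takes about 2 N at the tab
- cover_hinge (a point): point on the cover's hinge line, at its middle: in the box's frame at (50, 0, 76) mm; the hinge line runs along the box's y and the point's frame turns with the cover: its -x points from the hinge along the cover to the tab, its z out of the cover's upper face
- cover_tab (a point): middle of the free part of the orange pull tab that sticks out 36 mm straight forward from the middle of the cover's free edge; tab 14 mm wide (along the hinge direction) and 8 mm thick; this point is 122 mm from the hinge line along the cover and 4 mm above the cover's lower face
- pot_1: white ceramic sample pot, round, sizes in mm: outside diameter 46, height 40, wall 3, bore diameter 40, floor 4 thick, open at the top, 90 g; origin: centre of its underside, z up. Some starts have only two pots; an absent one reads None
- pot_2: white ceramic sample pot, round, sizes in mm: outside diameter 46, height 40, wall 3, bore diameter 40, floor 4 thick, open at the top, 90 g; origin: centre of its underside, z up. Some starts have only two pots; an absent one reads None
- pot_3: white ceramic sample pot, round, sizes in mm: outside diameter 46, height 40, wall 3, bore diameter 40, floor 4 thick, open at the top, 90 g; origin: centre of its underside, z up. Some starts have only two pots; an absent one reads None
- lid_1: loose blue lid, 30 g, sizes in mm; any lid fits any pot. From below: tapered boss 6 high (diameter 33 at the bottom, 37 at the top) that drops into the pot's mouth, flange diameter 46 and 4 thick that sits on the rim, white round knob diameter 14 and 18 high. Total height 28. Origin: centre of the underside of the boss, z up to the knob; seated, its origin is 34 above the pot's origin
- lid_2: loose blue lid, 30 g, sizes in mm; any lid fits any pot. From below: tapered boss 6 high (diameter 33 at the bottom, 37 at the top) that drops into the pot's mouth, flange diameter 46 and 4 thick that sits on the rim, white round knob diameter 14 and 18 high. Total height 28. Origin: centre of the underside of the boss, z up to the knob; seated, its origin is 34 above the pot's origin
- lid_3: loose blue lid, 30 g, sizes in mm; any lid fits any pot. From below: tapered boss 6 high (diameter 33 at the bottom, 37 at the top) that drops into the pot's mouth, flange diameter 46 and 4 thick that sits on the rim, white round knob diameter 14 and 18 high. Total height 28. Origin: centre of the underside of the boss, z up to the knob; seated, its origin is 34 above the pot's origin
- petri_dish: covered petri dish, diameter 90 mm, height 14 mm, loose bystander; origin centre of underside
- dropper: brown dropper bottle with black top, 33 x 34 x 102 mm high, loose bystander; origin centre of underside
- lens: black hand lens lying flat, 127 x 52 x 9 mm, loose bystander; origin about its middle, underside, x along the handle to the glass
Things that resemble listed ones, but are neither listed nor needed, are in the scene too. What is shaped like the pot_3 but brown or red is not meant.

How it is judged:
By the outcome, as a careful person would: the job done as asked, in the order asked, and still so for the second after the job is handed in, with the robot touching nothing.
Of pot_1, pot_2, pot_3 only 2 to 3 are there at a start; the rules pass over those that are not, and their reading is None.
At some moment in a run one of pot_1, pot_2, pot_3, lid_1, lid_2, lid_3 may be knocked a few centimetres aside while the robot is not near it.
It also fails if it takes over 210 s, if anything falls off the work surface, if the arm or the gripper's body presses on something with over 40 N, if the wrist force passes 120 N, or if a joint passes its speed limit or range.

## Working session

There is one attempt and no reset: what is moved stays moved. The work goes in short steps, Python scripts to look and compute and a tool call to move; the robot and the scene stay as the last step left them, time stands still between calls to the robot, and variables do not carry over. Pictures are saved under pics/ and viewed, about 12 in all and at most 16, crops included, and the job is handed in when it is done.

Besides the shell and the picture viewer there is one more tool, called after "Request:" in YAML: its name, and indented under it one key for each argument. apply_moves: Moves the arm, as the interface text tells. Its arguments: {"type":"object","properties":{"increments":{"type":"array","items":{"type":"object","properties":{"gripper":{"type":"number"},"delta_pos":{"type":"array","items":{"type":"number"}},"dr":{"type":"array","items":{"type":"number"}}}}}},"required":["increments"]}

```bash
mkdir -p pics
cat > h.py <<'E'
import numpy as np,cv2
from workcell import ctrl
from scipy.spatial.transform import Rotation as R
def grab(n,save=None):
    d=ctrl.get_image(n)
    if save: cv2.imwrite('pics/'+save,d['img'][:,:,::-1])
    d['R']=R.from_rotvec(np.array(d['rvec']).ravel()).as_matrix();d['t']=np.array(d['tvec']).ravel()
    return d
def slopes(d,uv):
    uv=np.array(uv,float).reshape(-1,1,2)
    return cv2.undistortPoints(uv,np.array(d['mtx']),np.array([d['k1'],0,0,0.])).reshape(-1,2)
def onplane(d,uv,z):
    s=slopes(d,uv);r=np.c_[s,np.ones(len(s))]@d['R'];c=-d['R'].T@d['t']
    return c+r*((z-c[2])/r[:,2])[:,None]
def cloud(d):
    h,w=d['range_z'].shape
    u,v=np.meshgrid(np.arange(w),np.arange(h))
    s=slopes(d,np.c_[u.ravel(),v.ravel()])
    z=d['range_z'].ravel()[:,None]
    P=(np.c_[s,np.ones(len(s))]*z-d['t'])@d['R']
    P[z[:,0]<=0]=np.nan
    return P.reshape(h,w,3)
E
python3 - <<'E'
from h import *
for n in('side','top'):
    d=grab(n,n+'0.png');print(n,np.round(-d['R'].T@d['t']),np.round(d['R'],2).tolist(),d['mtx'],d['k1'])
    np.savez('pics/'+n+'0.npz',**d)
o=ctrl.get_obs();print(o)
a=cv2.imread('pics/side0.png')
E
```

```text
side [ 524. -722.  714.] [[1.0, 0.03, -0.01], [0.02, -0.68, -0.74], [-0.03, 0.74, -0.68]] [[368.89624608   0.         316.41701531]
 [  0.         368.89624608 200.21508714]
 [  0.           0.           1.        ]] -0.06362742867477866
top [ 4.180e+02 -1.000e+00  1.156e+03] [[0.03, -1.0, 0.0], [-1.0, -0.03, -0.05], [0.05, 0.0, -1.0]] [[455.60656281   0.         315.96315699]
 [  0.         455.60656281 198.54925396]
 [  0.           0.           1.        ]] -0.11164956126814787
{'t': 0.1, 'qpos': array([ 1.24498356e+00,  4.23769881e-01,  1.63062014e+00,  7.43882304e-06,
        1.08861921e+00, -1.90026248e-02]), 'qvel': array([-0.00049196, -0.00154113, -0.00110875,  0.00033779, -0.00266331,
       -0.00084767]), 'joint_torque': array([-5.84100671e-04, -5.45610952e+01, -2.74324554e+01,  6.45152503e-02,
        1.88100629e-02,  2.47997821e-05]), 'ee_pos': array([188.57534249, 595.34242312, 229.97344325]), 'orientation': array([ 0.23970944,  1.55759957, -0.24190697]), 'ft_force': array([-0.13325326, -0.52943994, -0.49733078]), 'moment': array([0.03138549, 0.00057811, 0.03178981]), 'width': 88.01096046361006}
```

View pics/side0.png

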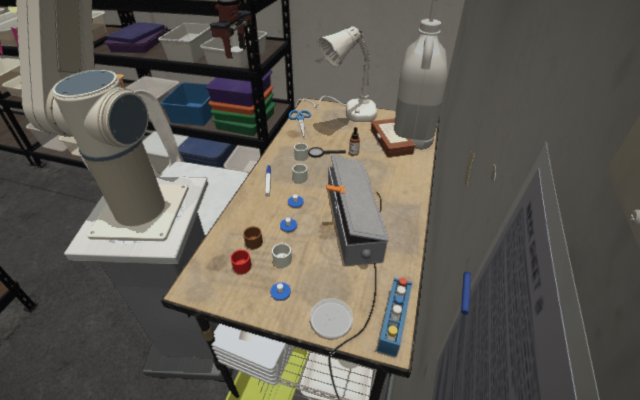

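View pics/top0.png

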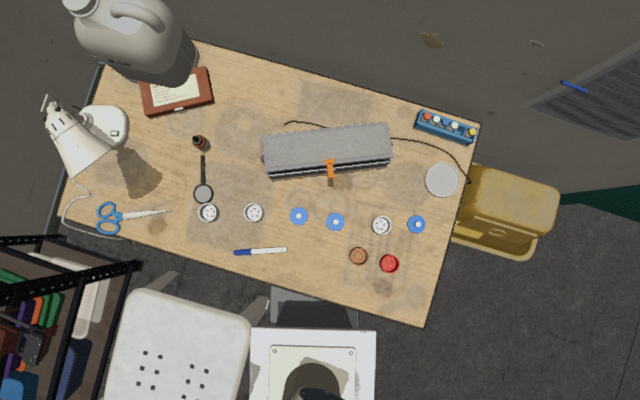

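The side view shows three white pots at (301,152), (300,173), (281,255) and three lids at (295,201), (288,225), (280,291). The cover is partly open with the orange tab at (335,188). In the top view the pots are at (208,212), (254,212), (381,225), the lids at (299,216), (335,222), (416,224) and the tab at (330,168).

```bash
cat >> h.py <<'E'
def lidmask(im):
    hsv=cv2.cvtColor(im,cv2.COLOR_RGB2HSV);return cv2.inRange(hsv,(100,120,80),(125,255,255))
def tabmask(im):
    hsv=cv2.cvtColor(im,cv2.COLOR_RGB2HSV);return cv2.inRange(hsv,(5,190,140),(14,255,255))
def blobs(m,lo=30,hi=2000):
    n,l,s,c=cv2.connectedComponentsWithStats(m)
    return [(c[i],l==i) for i in range(1,n) if lo<s[i,4]<hi]
E
python3 - <<'E'
from h import *
D={n:dict(np.load('pics/'+n+'0.npz')) for n in('side','top')}
for n,d in D.items():
    P=cloud(d)
    print(n)
    for nm,f,z in(('lid',lidmask,10),('tab',tabmask,80)):
        for c,m in blobs(f(d['img']),12):
            q=P[m];print(nm,np.round(c),m.sum(),'med',np.round(np.nanmedian(q,0)),'plane',np.round(onplane(d,c,z)[0]))
    # pots: points at 30..46 high in x<520
    X=P
    m=((X[...,2]>28)&(X[...,2]<50)&(X[...,0]>280)&(X[...,0]<520)&(abs(X[...,1])<450)).astype(np.uint8)*255
    for c,mm in blobs(m,20):
        col=np.median(d['img'][mm],0)
        q=X[mm];print('h',np.round(c),mm.sum(),np.round([np.nanmin(q,0),np.nanmax(q,0)]).tolist(),col)
    # box/cover
    hs=cv2.cvtColor(d['img'],cv2.COLOR_RGB2HSV)
    m=(X[...,2]>60)&(X[...,0]>420)&(X[...,0]<720)&(X[...,1]>-250)&(X[...,1]<200)
    q=X[m];print('cover pts',len(q))
    for y in(-130,-100,-50,0,50):
        k=q[abs(q[:,1]-y)<4];k=k[np.argsort(k[:,0])]
        print(y,np.round(k[::max(1,len(k)//12)][:,[0,2]]).tolist())
t=D['top']['img'];cr=t[110:260,180:460,::-1];cv2.imwrite('pics/c0.png',cv2.resize(cr,None,fx=2.8,fy=2.8,interpolation=2))
E
```

```text
side
lid [173.  91.] 14 med [-289. 1042. -146.] plane [-141.  723.   10.]
lid [189. 104.] 153 med [-207.  965. -151.] plane [-36. 612.  10.]
lid [298. 115.] 74 med [410. 532.   7.] plane [411. 527.  10.]
lid [268. 169.] 16 med [343. 182.  14.] plane [341. 188.  10.]
lid [295. 202.] 100 med [439.  38.   8.] plane [437.  38.  10.]
lid [288. 225.] 124 med [427. -52.   9.] plane [425. -53.  10.]
lid [466. 291.] 253 med [ 686. -480.  354.] plane [ 841. -249.   10.]
lid [396. 282.] 13 med [ 680. -248.   44.] plane [ 687. -225.   10.]
lid [280. 292.] 194 med [ 427. -260.   10.] plane [ 425. -259.   10.]
lid [403. 299.] 155 med [ 687. -305.   46.] plane [ 696. -271.   10.]
lid [388. 340.] 78 med [ 646. -388.   49.] plane [ 655. -366.   10.]
h [301. 148.] 93 [[417.0, 243.0, 28.0], [460.0, 293.0, 41.0]] [118. 117. 107.]
h [299. 170.] 100 [[420.0, 131.0, 28.0], [463.0, 180.0, 41.0]] [118. 119. 108.]
h [252. 234.] 138 [[319.0, -132.0, 28.0], [364.0, -85.0, 42.0]] [71.  45.5 28. ]
h [281. 252.] 154 [[398.0, -185.0, 28.0], [441.0, -138.0, 41.0]] [123. 124. 114.]
h [239. 258.] 162 [[301.0, -207.0, 
[... 2604 characters left out ...]
, 101.0], [618.0, 99.0], [625.0, 96.0], [633.0, 95.0], [641.0, 90.0], [649.0, 85.0], [658.0, 80.0]]
-50 [[551.0, 74.0], [560.0, 116.0], [568.0, 107.0], [577.0, 111.0], [584.0, 110.0], [592.0, 102.0], [602.0, 102.0], [609.0, 99.0], [617.0, 94.0], [627.0, 92.0], [635.0, 86.0], [643.0, 85.0]]
0 [[544.0, 60.0], [553.0, 116.0], [561.0, 114.0], [568.0, 111.0], [575.0, 113.0], [581.0, 104.0], [588.0, 102.0], [595.0, 102.0], [604.0, 93.0], [613.0, 94.0], [624.0, 90.0], [632.0, 86.0], [642.0, 82.0]]
50 [[536.0, 72.0], [545.0, 117.0], [550.0, 112.0], [557.0, 113.0], [565.0, 109.0], [575.0, 105.0], [582.0, 103.0], [592.0, 98.0], [599.0, 98.0], [607.0, 93.0], [615.0, 91.0], [623.0, 87.0], [633.0, 83.0]]
```

View pics/c0.png

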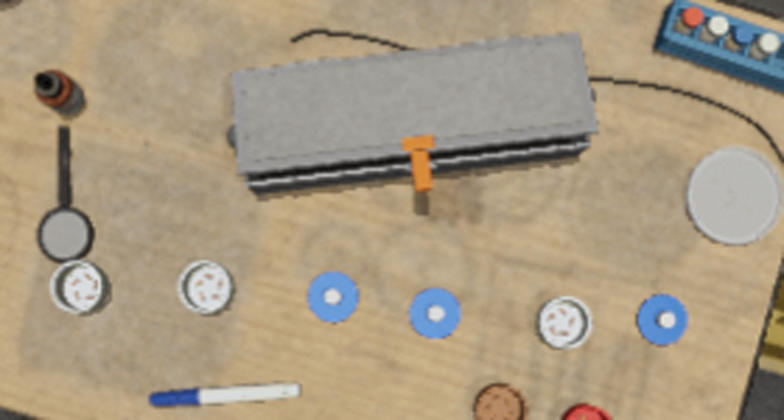

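Both views agree to about 2 mm on pots at (438,269), (441,155), (419,-161), with rims near 41 mm, and on lids at about (435,42), (424,-50), (424,-254). Next I fit the box frame and cover angle, and write the move planner.

```bash
cat >> h.py <<'E'
import json
def tool(yaw,pitch=np.pi/2):
    """pitch: angle of fingers below horizontal; yaw heading of tool 'forward'; jaw axis y horizontal, perpendicular to heading"""
    x=np.array([np.cos(yaw)*np.cos(pitch),np.sin(yaw)*np.cos(pitch),-np.sin(pitch)])
    y=np.array([-np.sin(yaw),np.cos(yaw),0]);return np.c_[x,y,np.cross(x,y)]
def plan(wps,step=28,rot=0.09):
    """wps: list of (pos(TCP),R,grip,[hold rows],[step]); from measured pose; prints calls"""
    o=ctrl.get_obs();p=np.array(o['ee_pos']);A=R.from_rotvec(o['orientation']).as_matrix();rows=[]
    for w in wps:
        pos,B,g=w[:3];hold=w[3] if len(w)>3 else 0;st=w[4] if len(w)>4 else step
        if pos is None: pos=p
        pos=np.array(pos,float)
        if B is None:B=A
        dv=R.from_matrix(A.T@B).as_rotvec()
        n=int(max(np.ceil(np.linalg.norm(pos-p)/st),np.ceil(np.linalg.norm(dv)/rot),0))
        for i in range(n):
            goal=p+(pos-p)/(n-i)
            ds=np.round(A.T@(goal-p)/10,2);dr=np.round(R.from_matrix(A.T@B).as_rotvec()/(n-i),3)
            rows.append(dict(gripper=g,delta_pos=(ds+0.).tolist(),dr=(dr+0.).tolist()))
            p=p+A@ds*10;A=A@R.from_rotvec(dr).as_matrix()
        rows+=[dict(gripper=g,delta_pos=[0,0,0],dr=[0,0,0])]*hold
    while len(rows)%5: rows.append(dict(gripper=rows[-1]['gripper'],delta_pos=[0,0,0],dr=[0,0,0]))
    for i in range(0,len(rows),5):print(json.dumps(rows[i:i+5]).replace('"gripper"','g').replace('"delta_pos"','p').replace(', "dr"',' r').replace(', ',','))
def st():
    o=ctrl.get_obs();A=R.from_rotvec(o['orientation']).as_matrix()
    print('t',round(o['t'],1),'pos',np.round(o['ee_pos'],1),'x',np.round(A[:,0],2),'y',np.round(A[:,1],2),'F',np.round(o['ft_force'],1),'w',round(o['width'],1),'q',np.round(o['qpos'],2))
E
python3 - <<'E'
from h import *
D={n:dict(np.load('pics/'+n+'0.npz')) for n in('side','top')}
for n,d in D.items():
    P=cloud(d);X=P
    m=(X[...,2]>84)&(X[...,2]<112)&(X[...,0]>500)&(X[...,0]<700)&(X[...,1]>-250)&(X[...,1]<200)
    hsv=cv2.cvtColor(d['img'],cv2.COLOR_RGB2HSV);m&=hsv[...,1]<60
    q=X[m]
    c=np.median(q,0)
    for _ in range(4):
        A=np.c_[q[:,:2],np.ones(len(q))];k=np.linalg.lstsq(A,q[:,2],rcond=None)[0];r=q[:,2]-A@k;q=q[abs(r)<5]
    g=np.hypot(k[0],k[1]);ex=-k[:2]/g;ey=np.array([-ex[1],ex[0]])
    print(n,len(q),'theta',np.arctan(g),'yaw',np.arctan2(ex[1],ex[0]),'std',r.std())
    # full cover extent along ey
    m2=(X[...,2]>76)&(X[...,0]>500)&(X[...,0]<720)&(X[...,1]>-250)&(X[...,1]<200)
    w=X[m2];A=np.c_[w[:,:2],np.ones(len(w))];w=w[abs(w[:,2]-A@k)<5]
    s=w[:,:2]@ey;t=w[:,:2]@ex
    print(' y ext',np.percentile(s,[.5,99.5]),'x ext',np.percentile(t,[1,99]))
    # x position where top plane has z=76+6 (approx hinge end of top face)
    sc=np.mean(np.percentile(s,[.5,99.5]))
    x82=[ ( (82-k[2])-0 ) ]
    # along ex: z = k2 - g*t + 0*s
    th=np.arctan(g);th_=(k[2]-(76+6*np.cos(th)))/g   # t where top-face point above hinge; top face at hinge: hinge + 6*n
    t_h=th_-6*np.sin(th)
    h=ex*t_h+ey*sc;o=h-50*ex
    print(' hinge',h,'origin',o)
    m=cv2.inRange(hsv,(5,150,120),(18,255,255))
    for c,b in blobs(m,10):
        qq=X[b];mm=np.nanmedian(qq,0)
        if 480<mm[0]<620 and -150<mm[1]<100: print(' tab',c,b.sum(),np.round(mm),'ext',np.round(np.nanmin(qq,0)),np.round(np.nanmax(qq,0)))
    # lens near pot: dark pts near
    m=(hsv[...,2]<70)&(X[...,0]>450)&(X[...,0]<640)&(X[...,1]>200)&(X[...,1]<330)&(X[...,2]<20)
    print(' lens x,y',np.round(np.nanpercentile(X[m][:,:2],[2,98],axis=0)))
st()
E
```

```text
side 2088 theta 0.35271341029972725 yaw 0.14176320291738828 std 1.1396470235045808
 y ext [-255.10262419   42.51722603] x ext [525.66313701 637.94742426]
 hinge [647.27916    -14.98974275] origin [597.78073929 -22.05418518]
 tab [335.07954545 188.02272727] 88 [546. -31. 120.] ext [523. -39.   1.] [568. 121. 131.]
 lens x,y [[462. 265.]
 [579. 295.]]
top 3636 theta 0.3443880079534899 yaw 0.14960559356902345 std 1.764245090240012
 y ext [-258.19473871   37.213096  ] x ext [529.50140681 636.25084999]
 hinge [647.62926063 -14.12061065] origin [598.18776361 -21.57301781]
 tab [329.59558824 167.43382353] 136 [547. -29. 121.] ext [521. -40.  -5.] [566. -15. 133.]
 lens x,y [[466. 265.]
 [580. 298.]]
t 0.1 pos [188.6 595.3 230. ] x [-0. -0. -1.] y [ 0.3   0.95 -0.  ] F [-0.1 -0.5 -0.5] w 88.0 q [ 1.24  0.42  1.63  0.    1.09 -0.02]
```

```bash
cat >> h.py <<'E'
YAW=0.146;O=np.array([598.,-21.8,0]);EX=np.array([np.cos(YAW),np.sin(YAW),0]);EY=np.array([-np.sin(YAW),np.cos(YAW),0]);EZ=np.array([0,0,1.])
H=O+50*EX+76*EZ
def boxp(x,y,z):return O+x*EX+y*EY+z*EZ
def pushpose(th,d,p=None,back=0,r=122):
    p=np.clip(th,0.8,1.57) if p is None else p
    T=tool(YAW,p)
    C=H+r*(-np.cos(th)*EX+np.sin(th)*EZ)-d*(np.sin(th)*EX+np.cos(th)*EZ)
    return C+(5-back)*T[:,0],T
E
python3 - <<'E'
from h import *
W=[]
def a(th,d,g=0,hold=0,st=28,**k): W.append((*pushpose(th,d,**k),g,hold,st))
a(.35,30,back=100,hold=1); a(.35,30,st=15,hold=2)
plan(W)
E
```

```text
[{g: 0,p: [0.29,-2.11,1.8] r: [-0.017,-0.03,0.007]},{g: 0,p: [0.33,-2.14,1.75] r: [-0.017,-0.03,0.007]},{g: 0,p: [0.37,-2.17,1.71] r: [-0.017,-0.03,0.007]},{g: 0,p: [0.4,-2.2,1.66] r: [-0.017,-0.03,0.007]},{g: 0,p: [0.44,-2.23,1.61] r: [-0.017,-0.03,0.007]}]
[{g: 0,p: [0.47,-2.26,1.56] r: [-0.017,-0.03,0.007]},{g: 0,p: [0.5,-2.29,1.5] r: [-0.017,-0.03,0.007]},{g: 0,p: [0.52,-2.32,1.45] r: [-0.017,-0.03,0.007]},{g: 0,p: [0.55,-2.35,1.39] r: [-0.017,-0.03,0.007]},{g: 0,p: [0.58,-2.37,1.34] r: [-0.017,-0.03,0.007]}]
[{g: 0,p: [0.6,-2.4,1.28] r: [-0.017,-0.031,0.007]},{g: 0,p: [0.62,-2.43,1.22] r: [-0.017,-0.03,0.007]},{g: 0,p: [0.64,-2.45,1.16] r: [-0.017,-0.031,0.007]},{g: 0,p: [0.66,-2.47,1.09] r: [-0.017,-0.03,0.007]},{g: 0,p: [0.67,-2.5,1.03] r: [-0.017,-0.031,0.007]}]
[{g: 0,p: [0.68,-2.52,0.97] r: [-0.017,-0.03,0.007]},{g: 0,p: [0.69,-2.54,0.91] r: [-0.018,-0.031,0.007]},{g: 0,p: [0.7,-2.56,0.84] r: [-0.017,-0.03,0.007]},{g: 0,p: [0.71,-2.58,0.77] r: [-0.017,-0.031,0.007]},{g: 0,p: [0.72,-2.6,0.71] r: [-0.018,-0.03,0.007]}]
[{g: 0,p: [0.72,-2.61,0.64] r: [-0.017,-0.031,0.007]},{g: 0,p: [0.72,-2.63,0.57] r: [-0.018,-0.03,0.007]},{g: 0,p: [0.71,-2.64,0.5] r: [-0.017,-0.031,0.007]},{g: 0,p: [0.71,-2.66,0.43] r: [-0.018,-0.03,0.008]},{g: 0,p: [0.7,-2.66,0.37] r: [-0.017,-0.031,0.007]}]
[{g: 0,p: [0,0,0] r: [0,0,0]},{g: 0,p: [1.43,0.0,0.0] r: [0.0,0.0,0.0]},{g: 0,p: [1.43,0.0,0.0] r: [0.0,0.0,0.0]},{g: 0,p: [1.43,0.0,0.0] r: [0.0,0.0,0.0]},{g: 0,p: [1.43,0.0,0.0] r: [0.0,0.0,0.0]}]
[{g: 0,p: [1.43,0.0,0.0] r: [0.0,0.0,0.0]},{g: 0,p: [1.42,0.0,0.0] r: [0.0,0.0,0.0]},{g: 0,p: [1.43,0.0,-0.01] r: [0.0,0.0,0.0]},{g: 0,p: [0,0,0] r: [0,0,0]},{g: 0,p: [0,0,0] r: [0,0,0]}]
```

```bash
cat >> h.py <<'E'
def plan(wps,step=30,rot=0.1):
    """translate in the old orientation, then turn in place; prints 'n x shift / turn'"""
    o=ctrl.get_obs();p=np.array(o['ee_pos']);A=R.from_rotvec(o['orientation']).as_matrix()
    for w in wps:
        pos,B,g=w[:3];hold=w[3] if len(w)>3 else 0;s_=w[4] if len(w)>4 else step
        if pos is not None:
            v=A.T@(np.array(pos,float)-p)/10;n=max(1,int(np.ceil(np.linalg.norm(v)*10/s_)))
            v=np.round(v/n,2)
            if abs(v).max()>0: print(f'{n} x p{v.tolist()} g{g}');p=p+A@v*n*10
        if B is not None:
            v=R.from_matrix(A.T@B).as_rotvec();n=max(1,int(np.ceil(np.linalg.norm(v)/rot)));v=np.round(v/n,3)
            if abs(v).max()>.004: print(f'{n} x r{v.tolist()} g{g}');A=A@R.from_rotvec(v*n).as_matrix()
        if hold:print(f'{hold} x 0 g{g}')
E
python3 - <<'E'
from h import *
W=[]
def a(th,d,g=0,hold=0,st=30,**k): W.append((*pushpose(th,d,**k),g,hold,st))
a(.35,30,back=100,hold=1); 
plan(W)
E
```

```text
24 x p[0.3, -2.19, 1.87] g0
9 x r[-0.048, -0.084, 0.02] g0
1 x 0 g0
```

Request:
apply_moves:
  increments:
    - {"gripper":0,"delta_pos":[0.3,-2.19,1.87],"dr":[0,0,0]}
    - {"gripper":0,"delta_pos":[0.3,-2.19,1.87],"dr":[0,0,0]}
    - {"gripper":0,"delta_pos":[0.3,-2.19,1.87],"dr":[0,0,0]}
    - {"gripper":0,"delta_pos":[0.3,-2.19,1.87],"dr":[0,0,0]}
    - {"gripper":0,"delta_pos":[0.3,-2.19,1.87],"dr":[0,0,0]}

```text
t: 0.52
ee_pos: [244.9, 461.7, 215.2]
orientation: [0.24, 1.558, -0.241]
ft_force: [-0.4, -0.7, -0.7]
width: 57.7
```

Request:
apply_moves:
  increments:
    - {"gripper":0,"delta_pos":[0.3,-2.19,1.87],"dr":[0,0,0]}
    - {"gripper":0,"delta_pos":[0.3,-2.19,1.87],"dr":[0,0,0]}
    - {"gripper":0,"delta_pos":[0.3,-2.19,1.87],"dr":[0,0,0]}
    - {"gripper":0,"delta_pos":[0.3,-2.19,1.87],"dr":[0,0,0]}
    - {"gripper":0,"delta_pos":[0.3,-2.19,1.87],"dr":[0,0,0]}

```text
t: 0.93
ee_pos: [301.0, 329.1, 200.4]
orientation: [0.24, 1.558, -0.241]
ft_force: [0.8, -0.2, -0.5]
width: 24.6
```

Request:
apply_moves:
  increments:
    - {"gripper":0,"delta_pos":[0.3,-2.19,1.87],"dr":[0,0,0]}
    - {"gripper":0,"delta_pos":[0.3,-2.19,1.87],"dr":[0,0,0]}
    - {"gripper":0,"delta_pos":[0.3,-2.19,1.87],"dr":[0,0,0]}
    - {"gripper":0,"delta_pos":[0.3,-2.19,1.87],"dr":[0,0,0]}
    - {"gripper":0,"delta_pos":[0.3,-2.19,1.87],"dr":[0,0,0]}

```text
t: 1.35
ee_pos: [357.0, 196.6, 185.5]
orientation: [0.24, 1.557, -0.241]
ft_force: [0.7, 1.2, 0.5]
width: 0.6
```

Request:
apply_moves:
  increments:
    - {"gripper":0,"delta_pos":[0.3,-2.19,1.87],"dr":[0,0,0]}
    - {"gripper":0,"delta_pos":[0.3,-2.19,1.87],"dr":[0,0,0]}
    - {"gripper":0,"delta_pos":[0.3,-2.19,1.87],"dr":[0,0,0]}
    - {"gripper":0,"delta_pos":[0.3,-2.19,1.87],"dr":[0,0,0]}
    - {"gripper":0,"delta_pos":[0.3,-2.19,1.87],"dr":[0,0,0]}

```text
t: 1.77
ee_pos: [413.1, 63.9, 170.5]
orientation: [0.241, 1.558, -0.241]
ft_force: [0.2, -0.2, -0.4]
width: 0.5
```

Request:
apply_moves:
  increments:
    - {"gripper":0,"delta_pos":[0.3,-2.19,1.87],"dr":[0,0,0]}
    - {"gripper":0,"delta_pos":[0.3,-2.19,1.87],"dr":[0,0,0]}
    - {"gripper":0,"delta_pos":[0.3,-2.19,1.87],"dr":[0,0,0]}
    - {"gripper":0,"delta_pos":[0.3,-2.19,1.87],"dr":[0,0,0]}
    - {"gripper":0,"delta_pos":[0,0,0],"dr":[-0.048,-0.084,0.02]}

```text
t: 2.18
ee_pos: [462.9, -44.5, 158.9]
orientation: [0.207, 1.471, -0.198]
ft_force: [0.5, -0.1, 0.0]
width: 0.7
```

Request:
apply_moves:
  increments:
    - {"gripper":0,"delta_pos":[0,0,0],"dr":[-0.048,-0.084,0.02]}
    - {"gripper":0,"delta_pos":[0,0,0],"dr":[-0.048,-0.084,0.02]}
    - {"gripper":0,"delta_pos":[0,0,0],"dr":[-0.048,-0.084,0.02]}
    - {"gripper":0,"delta_pos":[0,0,0],"dr":[-0.048,-0.084,0.02]}
    - {"gripper":0,"delta_pos":[0,0,0],"dr":[-0.048,-0.084,0.02]}

```text
t: 2.6
ee_pos: [457.0, -36.3, 157.9]
orientation: [0.077, 1.135, -0.002]
ft_force: [1.4, 0.5, -0.9]
width: 0.5
```

Request:
apply_moves:
  increments:
    - {"gripper":0,"delta_pos":[0,0,0],"dr":[-0.048,-0.084,0.02]}
    - {"gripper":0,"delta_pos":[0,0,0],"dr":[-0.048,-0.084,0.02]}
    - {"gripper":0,"delta_pos":[0,0,0],"dr":[-0.048,-0.084,0.02]}
    - {"gripper":0}
    - {"gripper":0}

```text
$.increments[3]: bad value
```

Run:
```python
from h import *
st()
W=[]
def a(th,d,g=0,hold=0,st=15,**k): W.append((*pushpose(th,d,**k),g,hold,st))
a(.35,30,back=100); a(.35,30,hold=1);a(.35,12)
for t in(.6,.8,1.,1.2,1.4,1.6): a(t,11)
plan(W)
```

```text
t 2.6 pos [457.  -36.3 157.9] x [ 0.42  0.04 -0.91] y [0.04 1.   0.06] F [ 1.4  0.5 -0.9] w 0.5 q [-0.18  0.19  2.31  0.48  0.25 -2.14]
1 x p[0.05, -0.6, 0.16] g0
4 x r[-0.047, -0.083, 0.014] g0
7 x p[1.43, 0.0, -0.0] g0
1 x 0 g0
2 x p[-0.4, 0.01, 0.8] g0
3 x p[-0.42, -0.0, 0.97] g0
2 x p[-0.23, -0.0, 1.19] g0
2 x p[0.01, -0.0, 1.18] g0
3 x r[-0.0, 0.067, 0.0] g0
2 x p[0.01, 0.0, 1.17] g0
3 x r[-0.0, 0.067, 0.0] g0
2 x p[0.0, 0.0, 1.17] g0
2 x r[-0.001, 0.1, 0.0] g0
2 x p[0.01, 0.0, 1.18] g0
2 x r[0.0, 0.085, 0.0] g0
```

```bash
cat >> h.py <<'E'
def edgepose(th,p,gap=0,back=0,s=17,r=140):
    T=tool(YAW,p);E=H+r*(-np.cos(th)*EX+np.sin(th)*EZ)
    return E+(s-back)*T[:,0]-(10+gap)*T[:,2],T
E
python3 - <<'E'
from h import *
st()
W=[]
def a(th,p,hold=0,st=15,**k): W.append((*edgepose(th,p,**k),0,hold,st))
a(.35,1.14,gap=20); a(.35,1.14,gap=-1)
for t in(.55,.75,.95,1.15): a(t,1.14,gap=-1)
for t in(1.35,1.57): a(t,t,gap=-1)
plan(W)
E
```

```text
t 2.6 pos [457.  -36.3 157.9] x [ 0.42  0.04 -0.91] y [0.04 1.   0.06] F [ 1.4  0.5 -0.9] w 0.5 q [-0.18  0.19  2.31  0.48  0.25 -2.14]
5 x p[1.46, -0.05, 0.21] g0
2 x r[-0.098, 0.004, 0.012] g0
2 x p[0.0, 0.0, 1.06] g0
2 x p[-0.88, 0.0, 1.08] g0
2 x p[-0.66, 0.0, 1.23] g0
2 x p[-0.4, 0.0, 1.34] g0
2 x p[-0.13, -0.0, 1.39] g0
2 x p[0.05, -0.0, 1.22] g0
3 x r[0.0, 0.07, -0.0] g0
2 x p[0.05, -0.0, 1.36] g0
3 x r[0.0, 0.073, -0.0] g0
```

Request:
apply_moves:
  increments:
    - {"gripper":0,"delta_pos":[1.46,-0.05,0.21],"dr":[0,0,0]}
    - {"gripper":0,"delta_pos":[1.46,-0.05,0.21],"dr":[0,0,0]}
    - {"gripper":0,"delta_pos":[1.46,-0.05,0.21],"dr":[0,0,0]}
    - {"gripper":0,"delta_pos":[1.46,-0.05,0.21],"dr":[0,0,0]}
    - {"gripper":0,"delta_pos":[1.46,-0.05,0.21],"dr":[0,0,0]}

```text
t: 3.02
ee_pos: [499.5, -35.9, 97.5]
orientation: [0.083, 1.141, -0.007]
ft_force: [-0.1, 0.5, 0.3]
width: 0.1
```

Request:
apply_moves:
  increments:
    - {"gripper":0,"delta_pos":[0,0,0],"dr":[-0.098,0.004,0.012]}
    - {"gripper":0,"delta_pos":[0,0,0],"dr":[-0.098,0.004,0.012]}
    - {"gripper":0,"delta_pos":[0,0,1.06],"dr":[0,0,0]}
    - {"gripper":0,"delta_pos":[0,0,1.06],"dr":[0,0,0]}
    - {"gripper":0,"delta_pos":[0,0,0],"dr":[0,0,0]}

```text
t: 3.43
ee_pos: [522.0, -30.0, 113.3]
orientation: [-0.086, 1.155, 0.123]
ft_force: [-1.5, 0.6, 1.6]
width: 0.3
```

Request:
apply_moves:
  increments:
    - {"gripper":0,"delta_pos":[-0.88,0,1.08],"dr":[0,0,0]}
    - {"gripper":0,"delta_pos":[-0.88,0,1.08],"dr":[0,0,0]}
    - {"gripper":0,"delta_pos":[-0.66,0,1.23],"dr":[0,0,0]}
    - {"gripper":0,"delta_pos":[-0.66,0,1.23],"dr":[0,0,0]}
    - {"gripper":0,"delta_pos":[0,0,0],"dr":[0,0,0]}

```text
t: 3.85
ee_pos: [553.4, -25.9, 161.9]
orientation: [-0.087, 1.15, 0.122]
ft_force: [-0.1, 0.2, 1.4]
width: 0.3
```

Run:
```python
from h import *
st()
d=grab('side','s1.png');cv2.imwrite('pics/s1c.png',cv2.resize(d['img'][80:320,200:440,::-1],None,fx=2.4,fy=2.4))
W=[]
def a(th,p,hold=0,st=15,**k): W.append((*edgepose(th,p,**k),0,hold,st))
for t in(.95,1.15): a(t,1.14,gap=-1)
for t in(1.35,1.57): a(t,t,gap=-1)
plan(W)
```

```text
t 3.9 pos [553.4 -25.9 161.9] x [ 0.4   0.05 -0.91] y [-0.14  0.99 -0.01] F [-0.1  0.2  1.4] w 0.3 q [-0.12  0.3   2.11  0.31  0.34 -2.11]
2 x p[-0.18, -0.13, 0.81] g0
1 x r[-0.002, -0.014, 0.007] g0
2 x p[-0.13, -0.0, 1.39] g0
2 x p[0.05, -0.0, 1.22] g0
3 x r[0.0, 0.07, 0.0] g0
2 x p[0.04, -0.0, 1.36] g0
3 x r[0.0, 0.073, 0.0] g0
```

View pics/s1c.png

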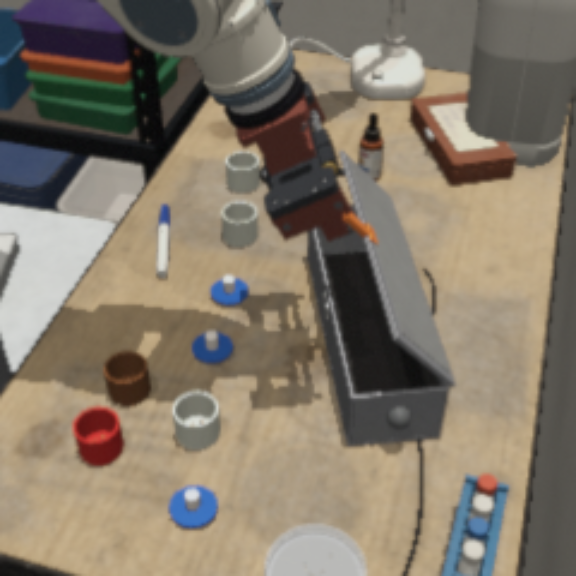

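The cover is rising, at roughly 0.9 rad, with the finger under the tab at crop (360,225). I'll carry on along the arc.

Request:
apply_moves:
  increments:
    - {"gripper":0,"delta_pos":[-0.18,-0.1,0.81],"dr":[0,0,0]}
    - {"gripper":0,"delta_pos":[-0.18,-0.1,0.81],"dr":[0,0,0]}
    - {"gripper":0,"delta_pos":[-0.13,0,1.39],"dr":[0,0,0]}
    - {"gripper":0,"delta_pos":[-0.13,0,1.39],"dr":[0,0,0]}
    - {"gripper":0,"delta_pos":[0.05,0,1.22],"dr":[0,0,0]}

```text
t: 4.32
ee_pos: [600.6, -20.9, 187.8]
orientation: [-0.086, 1.155, 0.122]
ft_force: [-1.3, -0.2, -2.4]
width: 0.5
```

Request:
apply_moves:
  increments:
    - {"gripper":0,"delta_pos":[0.05,0,1.22],"dr":[0,0,0]}
    - {"gripper":0,"delta_pos":[0,0,0],"dr":[0,0.07,0]}
    - {"gripper":0,"delta_pos":[0,0,0],"dr":[0,0.07,0]}
    - {"gripper":0,"delta_pos":[0,0,0],"dr":[0,0.07,0]}
    - {"gripper":0,"delta_pos":[0.04,0,1.36],"dr":[0,0,0]}

```text
t: 4.73
ee_pos: [625.1, -17.5, 194.6]
orientation: [-0.101, 1.368, 0.114]
ft_force: [-2.1, 0.1, -2.2]
width: 0.4
```

Request:
apply_moves:
  increments:
    - {"gripper":0,"delta_pos":[0.04,0,1.36],"dr":[0,0,0]}
    - {"gripper":0,"delta_pos":[0,0,0],"dr":[0,0.073,0]}
    - {"gripper":0,"delta_pos":[0,0,0],"dr":[0,0.073,0]}
    - {"gripper":0,"delta_pos":[0,0,0],"dr":[0,0.073,0]}
    - {"gripper":0,"delta_pos":[0,0,0],"dr":[0,0,0]}

```text
t: 5.15
ee_pos: [640.4, -15.3, 197.0]
orientation: [-0.116, 1.583, 0.106]
ft_force: [-0.2, 1.1, -0.9]
width: 0.4
```

Run:
```python
from h import *
st()
def pt(th,r,over=0):
    T=tool(YAW,1.57);L=H+r*(-np.cos(th)*EX+np.sin(th)*EZ)
    return L-(10-over)*T[:,2]-8*T[:,0],T
W=[(*pt(1.75,115),0,0,12),(*pt(1.95,113,1),0,0,12),(*pt(2.0,113,1),0,2,12)]
plan(W)
```

```text
t 5.2 pos [640.4 -15.3 197. ] x [-0.01 -0.01 -1.  ] y [-0.14  0.99 -0.01] F [-0.2  1.1 -0.9] w 0.4 q [-0.04  0.49  1.61 -0.01  1.06 -1.75]
2 x p[-0.02, -0.01, 0.88] g0
1 x r[-0.005, -0.016, 0.005] g0
2 x p[0.41, -0.0, 1.12] g0
1 x p[0.22, -0.0, 0.51] g0
2 x 0 g0
```

Request:
apply_moves:
  increments:
    - {"gripper":0,"delta_pos":[-0.02,0,0.88],"dr":[0,0,0]}
    - {"gripper":0,"delta_pos":[-0.02,0,0.88],"dr":[0,0,0]}
    - {"gripper":0,"delta_pos":[0.41,0,1.12],"dr":[0,0,0]}
    - {"gripper":0,"delta_pos":[0.41,0,1.12],"dr":[0,0,0]}
    - {"gripper":0,"delta_pos":[0.22,0,0.51],"dr":[0,0,0]}

```text
t: 5.57
ee_pos: [678.3, -9.8, 188.6]
orientation: [-0.116, 1.595, 0.106]
ft_force: [-48.4, -6.0, 57.4]
width: 0.3
```

Request:
apply_moves:
  increments:
    - {"gripper":0,"delta_pos":[0,0,0.3],"dr":[0,0,0]}
    - {"gripper":0,"delta_pos":[0,0,0.2],"dr":[0,0,0]}
    - {"gripper":0,"delta_pos":[0,0,0],"dr":[0,0,0]}
    - {"gripper":0,"delta_pos":[0,0,0],"dr":[0,0,0]}
    - {"gripper":0,"delta_pos":[0,0,0],"dr":[0,0,0]}

```text
t: 5.98
ee_pos: [678.3, -9.8, 188.9]
orientation: [-0.116, 1.603, 0.106]
ft_force: [-45.6, -6.3, 43.6]
width: 0.2
```

Run:
```python
from h import *
st()
d=grab('side','s2.png');cv2.imwrite('pics/s2c.png',cv2.resize(d['img'][80:320,240:480,::-1],None,fx=2.4,fy=2.4))
```

```text
t 6.0 pos [678.3  -9.8 188.9] x [-0.03 -0.01 -1.  ] y [-0.14  0.99 -0.  ] F [-45.6  -6.3  43.6] w 0.2 q [-0.03  0.56  1.51 -0.01  1.11 -1.73]
```

View pics/s2c.png

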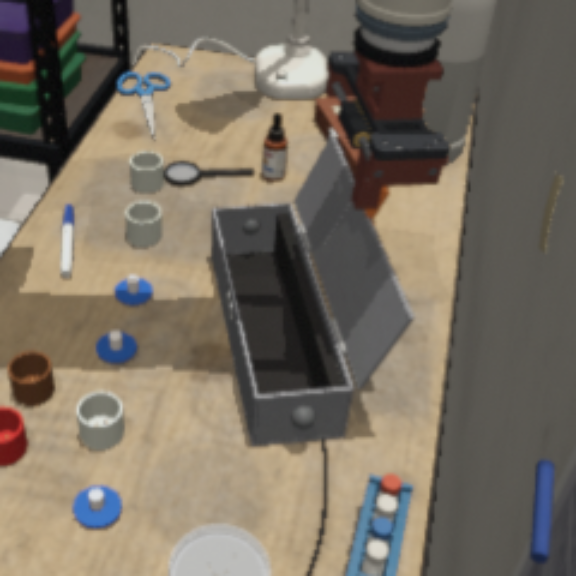

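The cover is folded right back to the stop: it leans back behind the box and resisted with about 60 N. I'll back off and go to the first pot.

```bash
cat >> h.py <<'E'
def locate(tag='',names=('top','side')):
    for n in names:
        d=grab(n);X=cloud(d);hsv=cv2.cvtColor(d['img'],cv2.COLOR_RGB2HSV)
        ok=(X[...,0]>280)&(X[...,0]<720)&(abs(X[...,1])<420)
        m=(ok&(X[...,0]<500)&(X[...,2]>28)&(X[...,2]<50)&(hsv[...,1]<60)).astype(np.uint8)*255
        for c,b in blobs(m,30):
            q=X[b];print(n,'pot',np.round((q.min(0)+q.max(0))[:2]/2,1),'size',np.round(np.ptp(q,0)[:2]),'top',round(np.percentile(q[:,2],95)))
        m=(ok&(lidmask(d['img'])>0)&(X[...,2]>2)&(X[...,2]<60)).astype(np.uint8)*255
        for c,b in blobs(m,60):
            q=X[b]
            if q[:,0].mean()<500 or True:print(n,'lid',np.round((np.percentile(q,3,axis=0)+np.percentile(q,97,axis=0))[:2]/2,1),'z',np.round(np.median(q[:,2]),1),'px',np.round(c))
def down(): return tool(YAW)
E
python3 - <<'E'
from h import *
D=down()
o=ctrl.get_obs();p=np.array(o['ee_pos'])
W=[(p-40*EX+30*EZ,None,0,0,15),([419,-161,190],D,80,0,35),([419,-161,60],None,80,0,35),([419,-161,17],None,80,1,15)]
plan(W)
locate()
E
```

```text
4 x p[-0.71, -0.01, -1.03] g0
8 x p[0.47, -1.41, -2.96] g80
1 x r[-0.005, -0.035, 0.004] g80
4 x p[3.25, -0.0, 0.0] g80
3 x p[1.43, -0.0, 0.01] g80
1 x 0 g80
top pot [437.1 268.8] size [45. 46.] top 42
top pot [440.7 162.3] size [44. 29.] top 42
top pot [ 417.8 -166.7] size [44. 33.] top 42
top lid [ 676.4 -286.9] z 26.2 px [429. 127.]
top lid [ 639.4 -360.3] z 42.1 px [462. 139.]
top lid [ 423.8 -254.2] z 9.0 px [416. 224.]
side pot [438.8 270.3] size [43. 48.] top 40
side pot [441.6 155.9] size [42. 49.] top 39
side pot [ 419.6 -161.9] size [43. 49.] top 40
side lid [437.3  42.2] z 8.6 px [295. 202.]
side lid [424.6 -50.4] z 8.7 px [288. 225.]
side lid [ 424.4 -256.2] z 9.6 px [280. 292.]
side lid [ 695.1 -289.5] z 45.6 px [405. 298.]
side lid [ 648.2 -389.6] z 47.4 px [389. 343.]
```

Request:
apply_moves:
  increments:
    - {"gripper":0,"delta_pos":[-0.71,0,-1.03],"dr":[0,0,0]}
    - {"gripper":0,"delta_pos":[-0.71,0,-1.03],"dr":[0,0,0]}
    - {"gripper":0,"delta_pos":[-0.71,0,-1.03],"dr":[0,0,0]}
    - {"gripper":0,"delta_pos":[-0.71,0,-1.03],"dr":[0,0,0]}
    - {"gripper":80,"delta_pos":[0.47,-1.41,-2.96],"dr":[0,0,0]}

```text
t: 6.55
ee_pos: [623.0, -30.7, 213.7]
orientation: [-0.117, 1.575, 0.107]
ft_force: [0.9, -0.6, 0.6]
width: 4.5
```

Request:
apply_moves:
  increments:
    - {"gripper":80,"delta_pos":[0.47,-1.41,-2.96],"dr":[0,0,0]}
    - {"gripper":80,"delta_pos":[0.47,-1.41,-2.96],"dr":[0,0,0]}
    - {"gripper":80,"delta_pos":[0.47,-1.41,-2.96],"dr":[0,0,0]}
    - {"gripper":80,"delta_pos":[0.47,-1.41,-2.96],"dr":[0,0,0]}
    - {"gripper":80,"delta_pos":[0.47,-1.41,-2.96],"dr":[0,0,0]}

```text
t: 6.97
ee_pos: [481.6, -123.5, 190.3]
orientation: [-0.116, 1.581, 0.106]
ft_force: [0.3, -0.0, -0.0]
width: 37.0
```

Request:
apply_moves:
  increments:
    - {"gripper":80,"delta_pos":[0.47,-1.41,-2.96],"dr":[0,0,0]}
    - {"gripper":80,"delta_pos":[0.47,-1.41,-2.96],"dr":[0,0,0]}
    - {"gripper":80,"delta_pos":[0,0,0],"dr":[-0.005,-0.035,0.004]}
    - {"gripper":80,"delta_pos":[3.25,0,0],"dr":[0,0,0]}
    - {"gripper":80,"delta_pos":[0,0,0],"dr":[0,0,0]}

```text
t: 7.38
ee_pos: [426.2, -158.8, 146.7]
orientation: [-0.111, 1.551, 0.115]
ft_force: [-1.4, 1.2, -0.3]
width: 68.7
```

Run:
```python
from h import *
st()
W=[([419,-161,60],down(),80,0,32),([419,-161,17],None,80,1,15)]
plan(W)
```

```text
t 7.4 pos [ 426.2 -158.8  146.7] x [ 0.02  0.   -1.  ] y [-0.14  0.99  0.  ] F [-1.4  1.2 -0.3] w 68.7 q [-0.39  0.3   2.07  0.01  0.76 -2.11]
3 x p[2.88, -0.04, -0.3] g80
1 x r[-0.002, 0.017, -0.001] g80
3 x p[1.44, 0.0, 0.0] g80
1 x 0 g80
```

Request:
apply_moves:
  increments:
    - {"gripper":80,"delta_pos":[2.88,-0.04,-0.3],"dr":[0,0.017,0]}
    - {"gripper":80,"delta_pos":[2.88,-0.04,-0.3],"dr":[0,0,0]}
    - {"gripper":80,"delta_pos":[2.88,-0.04,-0.25],"dr":[0,0,0]}
    - {"gripper":80,"delta_pos":[1.44,0,0],"dr":[0,0,0]}
    - {"gripper":80,"delta_pos":[1.44,0,0],"dr":[0,0,0]}

```text
t: 7.8
ee_pos: [421.4, -161.3, 33.2]
orientation: [-0.115, 1.565, 0.115]
ft_force: [0.2, -0.2, 0.6]
width: 69.9
```

Request:
apply_moves:
  increments:
    - {"gripper":80,"delta_pos":[1.4,0,0],"dr":[0,0,0]}
    - {"gripper":80,"delta_pos":[0,0,0],"dr":[0,0,0]}
    - {"gripper":0,"delta_pos":[0,0,0],"dr":[0,0,0]}
    - {"gripper":0,"delta_pos":[0,0,0],"dr":[0,0,0]}
    - {"gripper":0,"delta_pos":[0,0,0],"dr":[0,0,0]}

```text
t: 8.22
ee_pos: [422.2, -161.8, 21.0]
orientation: [-0.116, 1.563, 0.113]
ft_force: [0.1, 0.0, -0.7]
width: 53.6
```

Request:
apply_moves:
  increments:
    - {"gripper":0,"delta_pos":[0,0,0],"dr":[0,0,0]}
    - {"gripper":0,"delta_pos":[0,0,0],"dr":[0,0,0]}
    - {"gripper":0,"delta_pos":[0,0,0],"dr":[0,0,0]}
    - {"gripper":0,"delta_pos":[0,0,0],"dr":[0,0,0]}
    - {"gripper":0,"delta_pos":[0,0,0],"dr":[0,0,0]}

```text
t: 8.63
ee_pos: [422.1, -161.8, 20.9]
orientation: [-0.116, 1.563, 0.113]
ft_force: [-0.1, 0.8, 7.8]
width: 45.6
```

Run:
```python
from h import *
st()
o=ctrl.get_obs();p=np.array(o['ee_pos'])
q=boxp(-7,-80,0)
W=[(p+[0,0,115],down(),0,0,30),(q+[0,0,p[2]+115],None,0,0,32)]
plan(W)
```

```text
t 8.6 pos [ 422.1 -161.8   20.9] x [ 0.01 -0.   -1.  ] y [-0.15  0.99 -0.  ] F [-0.1  0.8  7.8] w 45.6 q [-0.39  0.56  2.11  0.    0.47 -2.11]
4 x p[-2.87, -0.01, 0.01] g0
1 x r[-0.0, 0.005, 0.002] g0
6 x p[-0.0, 0.55, 3.13] g0
```

Request:
apply_moves:
  increments:
    - {"gripper":0,"delta_pos":[-2.87,0,0],"dr":[0,0.005,0]}
    - {"gripper":0,"delta_pos":[-2.87,0,0],"dr":[0,0,0]}
    - {"gripper":0,"delta_pos":[-2.87,0,0],"dr":[0,0,0]}
    - {"gripper":0,"delta_pos":[-2.87,0,0],"dr":[0,0,0]}
    - {"gripper":0,"delta_pos":[0,0.55,3.15],"dr":[0,0,0]}

```text
t: 9.05
ee_pos: [450.2, -152.5, 139.4]
orientation: [-0.115, 1.566, 0.111]
ft_force: [1.3, -0.3, -1.1]
width: 45.5
```

Request:
apply_moves:
  increments:
    - {"gripper":0,"delta_pos":[0,0.55,3.15],"dr":[0,0,0]}
    - {"gripper":0,"delta_pos":[0,0.55,3.15],"dr":[0,0,0]}
    - {"gripper":0,"delta_pos":[0,0.55,3.15],"dr":[0,0,0]}
    - {"gripper":0,"delta_pos":[0,0.55,3.15],"dr":[0,0,0]}
    - {"gripper":0,"delta_pos":[0,0.55,3.15],"dr":[0,0,0]}

```text
t: 9.47
ee_pos: [604.7, -100.6, 134.8]
orientation: [-0.116, 1.569, 0.114]
ft_force: [0.3, -1.1, -1.3]
width: 45.7
```

Request:
apply_moves:
  increments:
    - {"gripper":0,"delta_pos":[0,0,0],"dr":[0,0,0]}
    - {"gripper":0,"delta_pos":[0,0,0],"dr":[0,0,0]}
    - {"gripper":0,"delta_pos":[0,0,0],"dr":[0,0,0]}
    - {"gripper":0,"delta_pos":[0,0,0],"dr":[0,0,0]}
    - {"gripper":0,"delta_pos":[0,0,0],"dr":[0,0,0]}

```text
t: 9.88
ee_pos: [602.3, -101.7, 134.5]
orientation: [-0.115, 1.57, 0.113]
ft_force: [0.6, 0.8, -1.1]
width: 45.3
```

Run:
```python
from h import *
st()
q=boxp(-4,-80,0)
W=[(q+[0,0,40],down(),0,0,28),(q+[0,0,25],None,0,1,6)]
plan(W)
d=grab('top','t3.png');cv2.imwrite('pics/t3c.png',cv2.resize(d['img'][90:250,190:460,::-1],None,fx=2.9,fy=2.9))
# box rim check from top view
X=cloud(d)
B=(X-O)@np.c_[EX,EY,EZ]
m=(abs(B[...,2]-76)<5)&(abs(B[...,1])<160)&(B[...,0]>-60)&(B[...,0]<-35)
print('front rim bx',np.percentile(B[m][:,0],[2,50,98]))
for s in(1,-1):
    m=(abs(B[...,2]-76)<5)&(abs(B[...,0])<40)&(B[...,1]*s>135)&(B[...,1]*s<165)
    print('end rim by',s,np.percentile(B[m][:,1],[2,50,98]) if m.any() else None)
m=(abs(B[...,0])<25)&(abs(B[...,1])<140)&(B[...,2]<20);print('floor z',np.median(B[m][:,2]) if m.any() else None)
```

```text
t 9.9 pos [ 602.3 -101.7  134.5] x [-0. -0. -1.] y [-0.14  0.99 -0.  ] F [ 0.6  0.8 -1.1] w 45.3 q [-0.19  0.52  1.72 -0.    0.9  -1.9 ]
4 x p[2.36, -0.01, 0.09] g0
3 x p[0.5, 0.01, 0.0] g0
1 x 0 g0
front rim bx [-50.67961515 -48.42848044 -38.26367526]
end rim by 1 [144.37590041 146.31547554 148.48505896]
end rim by -1 None
floor z 4.079270401211101
```

View pics/t3c.png

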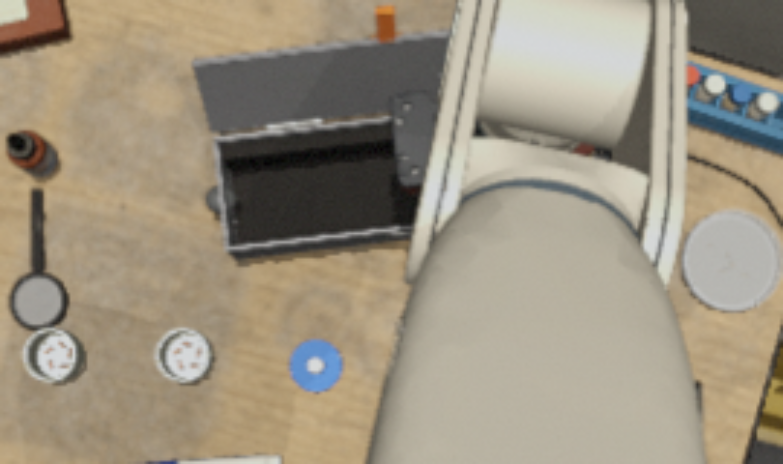

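The box frame holds up: the front rim reads -48, the end rim +146 and the floor 4 mm. Lowering the pot.

Request:
apply_moves:
  increments:
    - {"gripper":0,"delta_pos":[2.36,0,0.09],"dr":[0,0,0]}
    - {"gripper":0,"delta_pos":[2.36,0,0.09],"dr":[0,0,0]}
    - {"gripper":0,"delta_pos":[2.36,0,0.09],"dr":[0,0,0]}
    - {"gripper":0,"delta_pos":[2.36,0,0.09],"dr":[0,0,0]}
    - {"gripper":0,"delta_pos":[0,0,0],"dr":[0,0,0]}

```text
t: 10.35
ee_pos: [603.7, -100.8, 36.2]
orientation: [-0.114, 1.576, 0.115]
ft_force: [-0.3, 0.7, -1.0]
width: 45.4
```

Request:
apply_moves:
  increments:
    - {"gripper":0,"delta_pos":[0.5,0,0],"dr":[0,0,0]}
    - {"gripper":0,"delta_pos":[0.5,0,0],"dr":[0,0,0]}
    - {"gripper":0,"delta_pos":[0.45,0,0],"dr":[0,0,0]}
    - {"gripper":0,"delta_pos":[0,0,0],"dr":[0,0,0]}
    - {"gripper":0,"delta_pos":[0,0,0],"dr":[0,0,0]}

```text
t: 10.77
ee_pos: [607.4, -101.0, 26.2]
orientation: [-0.116, 1.568, 0.113]
ft_force: [-0.2, -0.2, -1.3]
width: 45.8
```

Run:
```python
from h import *
st()
```

```text
t 10.8 pos [ 607.4 -101.    26.2] x [-0. -0. -1.] y [-0.15  0.99 -0.  ] F [-0.2 -0.2 -1.3] w 45.8 q [-0.18  0.69  1.74 -0.    0.71 -1.9 ]
```

Request:
apply_moves:
  increments:
    - {"gripper":0,"delta_pos":[0.12,0,0],"dr":[0,0,0]}
    - {"gripper":0,"delta_pos":[0,0,0],"dr":[0,0,0]}
    - {"gripper":66,"delta_pos":[0,0,0],"dr":[0,0,0]}
    - {"gripper":66,"delta_pos":[0,0,0],"dr":[0,0,0]}
    - {"gripper":66,"delta_pos":[0,0,0],"dr":[0,0,0]}

```text
t: 11.18
ee_pos: [607.2, -100.9, 24.6]
orientation: [-0.116, 1.569, 0.114]
ft_force: [0.1, 0.5, 0.1]
width: 57.6
```

Request:
apply_moves:
  increments:
    - {"gripper":66,"delta_pos":[-1.5,0,0],"dr":[0,0,0]}
    - {"gripper":66,"delta_pos":[-3,0,0],"dr":[0,0,0]}
    - {"gripper":66,"delta_pos":[-3,0,0],"dr":[0,0,0]}
    - {"gripper":66,"delta_pos":[-3,0,0],"dr":[0,0,0]}
    - {"gripper":66,"delta_pos":[-1.5,0,0],"dr":[0,0,0]}

```text
t: 11.6
ee_pos: [608.7, -101.0, 148.0]
orientation: [-0.116, 1.565, 0.113]
ft_force: [0.6, 0.1, -0.2]
width: 57.6
```

Run:
```python
from h import *
st()
W=[([441,155,145],down(),80,0,34),([441,155,32],None,80,0,30),([441,155,17],None,80,1,15)]
plan(W)
```

```text
t 11.6 pos [ 608.7 -101.   148. ] x [ 0. -0. -1.] y [-0.15  0.99 -0.  ] F [ 0.6  0.1 -0.2] w 57.6 q [-0.18  0.51  1.71 -0.    0.92 -1.9 ]
10 x p[0.02, 2.78, -1.29] g80
4 x p[2.82, -0.0, -0.0] g80
2 x p[0.76, 0.0, -0.0] g80
1 x 0 g80
```

Request:
apply_moves:
  increments:
    - {"gripper":80,"delta_pos":[0,2.78,-1.29],"dr":[0,0,0]}
    - {"gripper":80,"delta_pos":[0,2.78,-1.29],"dr":[0,0,0]}
    - {"gripper":80,"delta_pos":[0,2.78,-1.29],"dr":[0,0,0]}
    - {"gripper":80,"delta_pos":[0,2.78,-1.29],"dr":[0,0,0]}
    - {"gripper":80,"delta_pos":[0,2.78,-1.29],"dr":[0,0,0]}

```text
t: 12.02
ee_pos: [522.2, 28.3, 144.5]
orientation: [-0.115, 1.569, 0.113]
ft_force: [-0.4, -0.3, -0.3]
width: 70.2
```

Request:
apply_moves:
  increments:
    - {"gripper":80,"delta_pos":[0,2.78,-1.29],"dr":[0,0,0]}
    - {"gripper":80,"delta_pos":[0,2.78,-1.29],"dr":[0,0,0]}
    - {"gripper":80,"delta_pos":[0,2.78,-1.29],"dr":[0,0,0]}
    - {"gripper":80,"delta_pos":[0,2.78,-1.29],"dr":[0,0,0]}
    - {"gripper":80,"delta_pos":[0,2.78,-1.29],"dr":[0,0,0]}

```text
t: 12.43
ee_pos: [438.2, 156.5, 144.5]
orientation: [-0.115, 1.569, 0.114]
ft_force: [0.3, -0.1, 0.2]
width: 70.2
```

Request:
apply_moves:
  increments:
    - {"gripper":80,"delta_pos":[2.5,0,0],"dr":[0,0,0]}
    - {"gripper":80,"delta_pos":[2.5,0,0],"dr":[0,0,0]}
    - {"gripper":80,"delta_pos":[0,0,0],"dr":[0,0,0]}
    - {"gripper":80,"delta_pos":[0,0,0],"dr":[0,0,0]}
    - {"gripper":80,"delta_pos":[0,0,0],"dr":[0,0,0]}

```text
t: 12.85
ee_pos: [439.6, 155.4, 95.0]
orientation: [-0.115, 1.569, 0.113]
ft_force: [0.3, 0.3, 0.2]
width: 70.2
```

Run:
```python
from h import *
st()
locate(names=['side'])
W=[([441.2,155,32],down(),80,0,30),([441.2,155,17],None,80,1,15)]
plan(W)
```

```text
t 12.8 pos [439.6 155.4  95. ] x [-0. -0. -1.] y [-0.14  0.99 -0.  ] F [0.3 0.3 0.2] w 70.2 q [ 0.31  0.42  2.06 -0.    0.66 -1.4 ]
side pot [441.6 154.2] size [43. 48.] top 40
side lid [436.4  42.2] z 8.5 px [295. 202.]
side lid [424.8 -50.3] z 8.6 px [288. 225.]
side lid [ 424.5 -255.8] z 9.7 px [280. 292.]
side lid [ 695.3 -290.6] z 45.5 px [405. 299.]
side lid [ 649.  -385.5] z 48.1 px [389. 342.]
3 x p[2.11, -0.02, 0.04] g80
2 x p[0.75, 0.0, -0.0] g80
1 x 0 g80
```

Request:
apply_moves:
  increments:
    - {"gripper":80,"delta_pos":[2.11,0,0.04],"dr":[0,0,0]}
    - {"gripper":80,"delta_pos":[2.11,0,0.04],"dr":[0,0,0]}
    - {"gripper":80,"delta_pos":[2.11,0,0.04],"dr":[0,0,0]}
    - {"gripper":80,"delta_pos":[0.75,0,0],"dr":[0,0,0]}
    - {"gripper":80,"delta_pos":[0.75,0,0],"dr":[0,0,0]}

```text
t: 13.32
ee_pos: [440.7, 155.3, 16.1]
orientation: [-0.115, 1.569, 0.113]
ft_force: [0.2, 0.5, -0.4]
width: 69.9
```

Request:
apply_moves:
  increments:
    - {"gripper":80,"delta_pos":[0,0,0],"dr":[0,0,0]}
    - {"gripper":0,"delta_pos":[0,0,0],"dr":[0,0,0]}
    - {"gripper":0,"delta_pos":[0,0,0],"dr":[0,0,0]}
    - {"gripper":0,"delta_pos":[0,0,0],"dr":[0,0,0]}
    - {"gripper":0,"delta_pos":[0,0,0],"dr":[0,0,0]}

```text
t: 13.73
ee_pos: [440.7, 155.7, 16.7]
orientation: [-0.115, 1.568, 0.114]
ft_force: [-0.1, 0.3, 0.8]
width: 46.9
```

Request:
apply_moves:
  increments:
    - {"gripper":0,"delta_pos":[0,0,0],"dr":[0,0,0]}
    - {"gripper":0,"delta_pos":[0,0,0],"dr":[0,0,0]}
    - {"gripper":0,"delta_pos":[0,0,0],"dr":[0,0,0]}
    - {"gripper":0,"delta_pos":[0,0,0],"dr":[0,0,0]}
    - {"gripper":0,"delta_pos":[0,0,0],"dr":[0,0,0]}

```text
t: 14.15
ee_pos: [440.7, 155.7, 16.6]
orientation: [-0.115, 1.568, 0.114]
ft_force: [-0.2, 0.1, 6.8]
width: 44.9
```

Run:
```python
from h import *
st()
p=np.array(ctrl.get_obs()['ee_pos'])
q=boxp(-6.5,80,0)
W=[(p+[0,0,115],down(),0,0,30),(q+[0,0,p[2]+115],None,0,2,34),(q+[0,0,p[2]+20],None,0,1,25)]
plan(W)
```

```text
t 14.2 pos [440.7 155.7  16.6] x [-0. -0. -1.] y [-0.15  0.99 -0.  ] F [-0.2  0.1  6.8] w 44.9 q [ 0.31  0.58  2.07 -0.    0.49 -1.4 ]
4 x p[-2.87, -0.0, -0.0] g0
6 x p[-0.0, -1.98, 2.06] g0
2 x 0 g0
4 x p[2.37, 0.01, -0.01] g0
1 x 0 g0
```

Request:
apply_moves:
  increments:
    - {"gripper":0,"delta_pos":[-2.87,0,0],"dr":[0,0,0]}
    - {"gripper":0,"delta_pos":[-2.87,0,0],"dr":[0,0,0]}
    - {"gripper":0,"delta_pos":[-2.87,0,0],"dr":[0,0,0]}
    - {"gripper":0,"delta_pos":[-2.87,0,0],"dr":[0,0,0]}
    - {"gripper":0,"delta_pos":[0,-1.98,2.06],"dr":[0,0,0]}

```text
t: 14.57
ee_pos: [463.1, 140.8, 135.2]
orientation: [-0.116, 1.565, 0.117]
ft_force: [0.0, 0.8, -1.1]
width: 45.1
```

Request:
apply_moves:
  increments:
    - {"gripper":0,"delta_pos":[0,-1.98,2.06],"dr":[0,0,0]}
    - {"gripper":0,"delta_pos":[0,-1.98,2.06],"dr":[0,0,0]}
    - {"gripper":0,"delta_pos":[0,-1.98,2.06],"dr":[0,0,0]}
    - {"gripper":0,"delta_pos":[0,-1.98,2.06],"dr":[0,0,0]}
    - {"gripper":0,"delta_pos":[0,-1.98,2.06],"dr":[0,0,0]}

```text
t: 14.98
ee_pos: [580.6, 55.1, 130.8]
orientation: [-0.116, 1.569, 0.114]
ft_force: [-0.0, -0.3, -1.0]
width: 44.7
```

Request:
apply_moves:
  increments:
    - {"gripper":0,"delta_pos":[0,0,0],"dr":[0,0,0]}
    - {"gripper":0,"delta_pos":[0,0,0],"dr":[0,0,0]}
    - {"gripper":0,"delta_pos":[2.37,0,0],"dr":[0,0,0]}
    - {"gripper":0,"delta_pos":[0,0,0],"dr":[0,0,0]}
    - {"gripper":0,"delta_pos":[0,0,0],"dr":[0,0,0]}

```text
t: 15.4
ee_pos: [577.6, 56.5, 106.0]
orientation: [-0.116, 1.573, 0.114]
ft_force: [0.2, 0.3, -0.6]
width: 45.0
```

Run:
```python
from h import *
st()
q=boxp(-6.5,80,0)
W=[(q+[0,0,36],down(),0,1,25),(q+[0,0,20.8],None,0,1,8)]
plan(W)
```

```text
t 15.4 pos [577.6  56.5 106. ] x [-0.01 -0.   -1.  ] y [-0.15  0.99 -0.  ] F [ 0.2  0.3 -0.6] w 45.0 q [ 0.08  0.53  1.8  -0.    0.81 -1.64]
3 x p[2.33, -0.01, 0.09] g0
1 x r[0.001, -0.005, 0.001] g0
1 x 0 g0
2 x p[0.77, -0.01, -0.0] g0
1 x 0 g0
```

Request:
apply_moves:
  increments:
    - {"gripper":0,"delta_pos":[2.33,0,0.09],"dr":[0,-0.005,0]}
    - {"gripper":0,"delta_pos":[2.33,0,0.09],"dr":[0,0,0]}
    - {"gripper":0,"delta_pos":[2.33,0,0.09],"dr":[0,0,0]}
    - {"gripper":0,"delta_pos":[0,0,0],"dr":[0,0,0]}
    - {"gripper":0,"delta_pos":[0.77,0,0],"dr":[0,0,0]}

```text
t: 15.82
ee_pos: [582.7, 56.9, 30.3]
orientation: [-0.116, 1.564, 0.114]
ft_force: [0.8, 0.6, -0.1]
width: 44.7
```

Request:
apply_moves:
  increments:
    - {"gripper":0,"delta_pos":[0.77,0,0],"dr":[0,0,0]}
    - {"gripper":0,"delta_pos":[0,0,0],"dr":[0,0,0]}
    - {"gripper":66,"delta_pos":[0,0,0],"dr":[0,0,0]}
    - {"gripper":66,"delta_pos":[0,0,0],"dr":[0,0,0]}
    - {"gripper":66,"delta_pos":[0,0,0],"dr":[0,0,0]}

```text
t: 16.23
ee_pos: [583.4, 56.4, 22.7]
orientation: [-0.115, 1.563, 0.114]
ft_force: [0.0, 0.8, 0.2]
width: 57.6
```

Request:
apply_moves:
  increments:
    - {"gripper":66,"delta_pos":[-1.5,0,0],"dr":[0,0,0]}
    - {"gripper":66,"delta_pos":[-3,0,0],"dr":[0,0,0]}
    - {"gripper":66,"delta_pos":[-3,0,0],"dr":[0,0,0]}
    - {"gripper":66,"delta_pos":[-3,0,0],"dr":[0,0,0]}
    - {"gripper":66,"delta_pos":[-1.5,0,0],"dr":[0,0,0]}

```text
t: 16.65
ee_pos: [584.0, 56.5, 145.8]
orientation: [-0.115, 1.559, 0.114]
ft_force: [1.1, 0.2, -0.1]
width: 58.0
```

Run:
```python
from h import *
st()
W=[([438,269.5,145],down(),80,0,35),([438,269.5,90],None,80,2,30)]
plan(W)
```

```text
t 16.6 pos [584.   56.5 145.8] x [ 0.01 -0.   -1.  ] y [-0.15  0.99 -0.  ] F [ 1.1  0.2 -0.1] w 58.0 q [ 0.08  0.47  1.78 -0.    0.88 -1.64]
8 x p[-0.01, 2.9, -1.42] g80
1 x r[-0.0, 0.009, 0.001] g80
2 x p[2.77, -0.0, 0.0] g80
2 x 0 g80
```

Request:
apply_moves:
  increments:
    - {"gripper":80,"delta_pos":[0,2.9,-1.42],"dr":[0,0,0]}
    - {"gripper":80,"delta_pos":[0,2.9,-1.42],"dr":[0,0,0]}
    - {"gripper":80,"delta_pos":[0,2.9,-1.42],"dr":[0,0,0]}
    - {"gripper":80,"delta_pos":[0,2.9,-1.42],"dr":[0,0,0]}
    - {"gripper":80,"delta_pos":[0,2.9,-1.42],"dr":[0,0,0]}

```text
t: 17.07
ee_pos: [490.2, 190.6, 142.1]
orientation: [-0.114, 1.563, 0.114]
ft_force: [-0.1, -0.3, -0.1]
width: 70.1
```

Request:
apply_moves:
  increments:
    - {"gripper":80,"delta_pos":[0,2.9,-1.42],"dr":[0,0,0]}
    - {"gripper":80,"delta_pos":[0,2.9,-1.42],"dr":[0,0,0]}
    - {"gripper":80,"delta_pos":[0,2.9,-1.42],"dr":[0,0,0]}
    - {"gripper":80,"delta_pos":[0,0,0],"dr":[0,0.009,0]}
    - {"gripper":80,"delta_pos":[2.77,0,0],"dr":[0,0,0]}

```text
t: 17.48
ee_pos: [438.5, 272.7, 117.5]
orientation: [-0.115, 1.565, 0.119]
ft_force: [1.7, 0.1, 0.6]
width: 70.2
```

Request:
apply_moves:
  increments:
    - {"gripper":80,"delta_pos":[2.77,0,0],"dr":[0,0,0]}
    - {"gripper":80,"delta_pos":[0,0,0],"dr":[0,0,0]}
    - {"gripper":80,"delta_pos":[0,0,0],"dr":[0,0,0]}
    - {"gripper":80,"delta_pos":[0,0,0],"dr":[0,0,0]}
    - {"gripper":80,"delta_pos":[0,0,0],"dr":[0,0,0]}

```text
t: 17.9
ee_pos: [437.1, 269.6, 87.2]
orientation: [-0.115, 1.571, 0.114]
ft_force: [0.4, 0.3, -0.3]
width: 70.2
```

Run:
```python
from h import *
st()
d=grab('side');X=cloud(d);hsv=cv2.cvtColor(d['img'],cv2.COLOR_RGB2HSV)
m=((X[...,0]<500)&(X[...,0]>300)&(X[...,1]>150)&(X[...,1]<320)&(X[...,2]>25)&(X[...,2]<48)&(hsv[...,1]<60)).astype(np.uint8)*255
for c,b in blobs(m,20): q=X[b];print(np.round(c),b.sum(),np.round(q.min(0)),np.round(q.max(0)))
W=[([438,269.5,33],down(),80,0,30),([438,269.5,17],None,80,1,15)]
plan(W)
```

```text
t 17.9 pos [437.1 269.6  87.2] x [-0. -0. -1.] y [-0.14  0.99 -0.  ] F [ 0.4  0.3 -0.3] w 70.2 q [ 0.53  0.49  1.96  0.    0.7  -1.19]
[301. 149.] 108 [418. 244.  25.] [460. 294.  41.]
2 x p[2.71, -0.01, 0.06] g80
2 x p[0.8, -0.0, 0.0] g80
1 x 0 g80
```

Request:
apply_moves:
  increments:
    - {"gripper":80,"delta_pos":[2.71,0,0.05],"dr":[0,0,0]}
    - {"gripper":80,"delta_pos":[2.71,0,0.05],"dr":[0,0,0]}
    - {"gripper":80,"delta_pos":[0.8,0,0],"dr":[0,0,0]}
    - {"gripper":80,"delta_pos":[0.8,0,0],"dr":[0,0,0]}
    - {"gripper":80,"delta_pos":[0,0,0],"dr":[0,0,0]}

```text
t: 18.37
ee_pos: [436.3, 269.2, 15.1]
orientation: [-0.116, 1.574, 0.113]
ft_force: [0.3, -0.1, -0.8]
width: 70.1
```

Request:
apply_moves:
  increments:
    - {"gripper":0,"delta_pos":[0,0,0],"dr":[0,0,0]}
    - {"gripper":0,"delta_pos":[0,0,0],"dr":[0,0,0]}
    - {"gripper":0,"delta_pos":[0,0,0],"dr":[0,0,0]}
    - {"gripper":0,"delta_pos":[0,0,0],"dr":[0,0,0]}
    - {"gripper":0,"delta_pos":[0,0,0],"dr":[0,0,0]}

```text
t: 18.78
ee_pos: [437.0, 269.7, 16.3]
orientation: [-0.115, 1.572, 0.114]
ft_force: [-1.2, 0.6, 5.8]
width: 46.1
```

Request:
apply_moves:
  increments:
    - {"gripper":0,"delta_pos":[0,0,0],"dr":[0,0,0]}
    - {"gripper":0,"delta_pos":[0,0,0],"dr":[0,0,0]}
    - {"gripper":0,"delta_pos":[0,0,0],"dr":[0,0,0]}
    - {"gripper":0,"delta_pos":[0,0,0],"dr":[0,0,0]}
    - {"gripper":0,"delta_pos":[0,0,0],"dr":[0,0,0]}

```text
t: 19.2
ee_pos: [437.0, 269.7, 16.3]
orientation: [-0.115, 1.572, 0.114]
ft_force: [-0.1, -0.2, 7.3]
width: 46.1
```

Run:
```python
from h import *
st()
p=np.array(ctrl.get_obs()['ee_pos'])
q=boxp(-7,0,0)
W=[(p+[0,0,120],down(),0,0,30),(q+[0,0,p[2]+120],None,0,2,35)]
plan(W)
```

```text
t 19.2 pos [437.  269.7  16.3] x [-0. -0. -1.] y [-0.15  0.99 -0.  ] F [-0.1 -0.2  7.3] w 46.1 q [ 0.53  0.62  1.97  0.    0.56 -1.19]
5 x p[-2.4, -0.0, -0.01] g0
10 x p[-0.0, -3.12, 1.1] g0
2 x 0 g0
```

Request:
apply_moves:
  increments:
    - {"gripper":0,"delta_pos":[-2.4,0,0],"dr":[0,0,0]}
    - {"gripper":0,"delta_pos":[-2.4,0,0],"dr":[0,0,0]}
    - {"gripper":0,"delta_pos":[-2.4,0,0],"dr":[0,0,0]}
    - {"gripper":0,"delta_pos":[-2.4,0,0],"dr":[0,0,0]}
    - {"gripper":0,"delta_pos":[-2.4,0,0],"dr":[0,0,0]}

```text
t: 19.62
ee_pos: [436.8, 269.4, 136.7]
orientation: [-0.116, 1.573, 0.113]
ft_force: [0.4, 0.9, -0.9]
width: 46.1
```

Request:
apply_moves:
  increments:
    - {"gripper":0,"delta_pos":[0,-3.12,1.1],"dr":[0,0,0]}
    - {"gripper":0,"delta_pos":[0,-3.12,1.1],"dr":[0,0,0]}
    - {"gripper":0,"delta_pos":[0,-3.12,1.1],"dr":[0,0,0]}
    - {"gripper":0,"delta_pos":[0,-3.12,1.1],"dr":[0,0,0]}
    - {"gripper":0,"delta_pos":[0,-3.12,1.1],"dr":[0,0,0]}

```text
t: 20.03
ee_pos: [514.5, 121.9, 135.6]
orientation: [-0.116, 1.573, 0.114]
ft_force: [0.3, 0.3, -1.6]
width: 46.1
```

Request:
apply_moves:
  increments:
    - {"gripper":0,"delta_pos":[0,-3.12,1.1],"dr":[0,0,0]}
    - {"gripper":0,"delta_pos":[0,-3.12,1.1],"dr":[0,0,0]}
    - {"gripper":0,"delta_pos":[0,-3.12,1.1],"dr":[0,0,0]}
    - {"gripper":0,"delta_pos":[0,-3.12,1.1],"dr":[0,0,0]}
    - {"gripper":0,"delta_pos":[0,-3.12,1.1],"dr":[0,0,0]}

```text
t: 20.45
ee_pos: [591.6, -24.7, 135.3]
orientation: [-0.116, 1.573, 0.113]
ft_force: [-0.1, 0.3, -0.3]
width: 46.3
```

Request:
apply_moves:
  increments:
    - {"gripper":0,"delta_pos":[2.5,0,0],"dr":[0,0,0]}
    - {"gripper":0,"delta_pos":[0,0,0],"dr":[0,0,0]}
    - {"gripper":0,"delta_pos":[0,0,0],"dr":[0,0,0]}
    - {"gripper":0,"delta_pos":[0,0,0],"dr":[0,0,0]}
    - {"gripper":0,"delta_pos":[0,0,0],"dr":[0,0,0]}

```text
t: 20.87
ee_pos: [591.1, -22.2, 111.0]
orientation: [-0.117, 1.573, 0.115]
ft_force: [0.4, 0.1, -0.7]
width: 46.0
```

Run:
```python
from h import *
st()
q=boxp(-7.5,0,0)
W=[(q+[0,0,36],down(),0,1,25),(q+[0,0,20.8],None,0,1,8)]
plan(W)
# pots in box, side view
d=grab('side');X=cloud(d);hsv=cv2.cvtColor(d['img'],cv2.COLOR_RGB2HSV);B=(X-O)@np.c_[EX,EY,EZ]
m=((abs(B[...,0]+7)<35)&(abs(B[...,1])<140)&(B[...,2]>25)&(B[...,2]<52)&(hsv[...,1]<60)&(hsv[...,2]>90)).astype(np.uint8)*255
for c,b in blobs(m,20): q=B[b];print(np.round(c),b.sum(),np.round(q.min(0)),np.round(q.max(0)))
```

```text
t 20.9 pos [591.1 -22.2 111. ] x [-0. -0. -1.] y [-0.15  0.99 -0.  ] F [ 0.4  0.1 -0.7] w 46.0 q [-0.06  0.53  1.78 -0.    0.84 -1.77]
3 x p[2.5, -0.02, -0.01] g0
1 x r[0.001, -0.005, 0.001] g0
1 x 0 g0
2 x p[0.76, 0.0, 0.0] g0
1 x 0 g0
[343. 193.] 63 [-25.  54.  25.] [ -3. 102.  46.]
[358. 234.] 209 [ -27. -105.   25.] [ 17. -59.  47.]
```

Request:
apply_moves:
  increments:
    - {"gripper":0,"delta_pos":[2.5,0,0],"dr":[0,-0.005,0]}
    - {"gripper":0,"delta_pos":[2.5,0,0],"dr":[0,0,0]}
    - {"gripper":0,"delta_pos":[2.5,0,0],"dr":[0,0,0]}
    - {"gripper":0,"delta_pos":[0,0,0],"dr":[0,0,0]}
    - {"gripper":0,"delta_pos":[0.75,0,0],"dr":[0,0,0]}

```text
t: 21.33
ee_pos: [591.3, -22.7, 28.4]
orientation: [-0.116, 1.568, 0.114]
ft_force: [0.3, 0.7, -0.2]
width: 46.2
```

Request:
apply_moves:
  increments:
    - {"gripper":0,"delta_pos":[0.78,0,0],"dr":[0,0,0]}
    - {"gripper":0,"delta_pos":[0,0,0],"dr":[0,0,0]}
    - {"gripper":66,"delta_pos":[0,0,0],"dr":[0,0,0]}
    - {"gripper":66,"delta_pos":[0,0,0],"dr":[0,0,0]}
    - {"gripper":66,"delta_pos":[0,0,0],"dr":[0,0,0]}

```text
t: 21.75
ee_pos: [591.5, -23.3, 20.7]
orientation: [-0.116, 1.567, 0.114]
ft_force: [0.2, 0.1, 0.9]
width: 57.7
```

Request:
apply_moves:
  increments:
    - {"gripper":66,"delta_pos":[-1.5,0,0],"dr":[0,0,0]}
    - {"gripper":66,"delta_pos":[-3,0,0],"dr":[0,0,0]}
    - {"gripper":66,"delta_pos":[-3,0,0],"dr":[0,0,0]}
    - {"gripper":66,"delta_pos":[-3,0,0],"dr":[0,0,0]}
    - {"gripper":66,"delta_pos":[-1.5,0,0],"dr":[0,0,0]}

```text
t: 22.17
ee_pos: [592.7, -23.3, 143.9]
orientation: [-0.116, 1.563, 0.113]
ft_force: [0.6, -0.6, 0.0]
width: 58.3
```

Run:
```python
from h import *
st()
# go toward lid at (436,42): park hover beyond so cameras see: first target lid1
W=[([436,42,145],down(),50,0,34)]
plan(W)
```

```text
t 22.2 pos [592.7 -23.3 143.9] x [ 0. -0. -1.] y [-0.15  0.99 -0.  ] F [ 0.6 -0.6  0. ] w 58.3 q [-0.06  0.49  1.76 -0.    0.89 -1.77]
5 x p[-0.04, 1.75, -2.91] g50
```

Request:
apply_moves:
  increments:
    - {"gripper":50,"delta_pos":[-1,3,-2],"dr":[0,0,0]}
    - {"gripper":50,"delta_pos":[-1,3,-2],"dr":[0,0,0]}
    - {"gripper":50,"delta_pos":[-1,3,-2],"dr":[0,0,0]}
    - {"gripper":50,"delta_pos":[-1,3,-2],"dr":[0,0,0]}
    - {"gripper":50,"delta_pos":[-1,3,-2],"dr":[0,0,0]}

```text
t: 22.58
ee_pos: [469.1, 111.6, 190.7]
orientation: [-0.115, 1.567, 0.113]
ft_force: [0.9, 1.1, 0.6]
width: 43.9
```

Request:
apply_moves:
  increments:
    - {"gripper":50,"delta_pos":[-0.5,3,-1],"dr":[0,0,0]}
    - {"gripper":50,"delta_pos":[-0.5,3,-1],"dr":[0,0,0]}
    - {"gripper":50,"delta_pos":[0,3,-1],"dr":[0,0,0]}
    - {"gripper":50,"delta_pos":[0,3,-1],"dr":[0,0,0]}
    - {"gripper":50,"delta_pos":[0,3,-1],"dr":[0,0,0]}

```text
t: 23.0
ee_pos: [398.3, 253.2, 200.5]
orientation: [-0.115, 1.567, 0.114]
ft_force: [0.9, -0.9, 0.1]
width: 43.9
```

```bash
cat >> h.py <<'E'
def circ(pts):
    (c,r)=cv2.minEnclosingCircle(np.float32(pts));return np.array(c),r
def survey(names=('top','side')):
    for n in names:
        d=grab(n);X=cloud(d);hsv=cv2.cvtColor(d['img'],cv2.COLOR_RGB2HSV);B=(X-O)@np.c_[EX,EY,EZ]
        np.savez('pics/last_%s.npz'%n,**{k:d[k] for k in('img','range_z','mtx','k1','rvec','tvec','R','t')})
        cv2.imwrite('pics/last_%s.png'%n,d['img'][:,:,::-1])
        m=((abs(B[...,0]+7)<36)&(abs(B[...,1])<142)&(B[...,2]>36)&(B[...,2]<52)&(hsv[...,1]<70)&(hsv[...,2]>70)).astype(np.uint8)*255
        m=cv2.morphologyEx(m,cv2.MORPH_CLOSE,np.ones((3,3)))
        for c,b in blobs(m,25):
            # rim by rays onto plane z=44: outer contour
            cn=max(cv2.findContours(b.astype(np.uint8),cv2.RETR_EXTERNAL,cv2.CHAIN_APPROX_NONE)[0],key=len).reshape(-1,2)
            w=onplane(d,cn,44);cc,r=circ(w[:,:2]);q=X[b];q=q[np.isfinite(q[:,0])];zt=np.percentile(q[:,2],90)
            bx=(np.r_[cc,0]-O)@np.c_[EX,EY,EZ];print(n,'potbox',np.round(cc,1),'r',round(r,1),'box',np.round(bx[:2],1),'ztop',round(zt,1),'px',np.round(c))
        m=((X[...,0]>280)&(X[...,0]<730)&(abs(X[...,1])<420)&(lidmask(d['img'])>0)&(X[...,2]>2)&(X[...,2]<60)).astype(np.uint8)*255
        for c,b in blobs(m,60):
            q=X[b];zt=np.median(q[:,2])
            if q[:,0].mean()>630: continue
            cn=max(cv2.findContours(b.astype(np.uint8),cv2.RETR_EXTERNAL,cv2.CHAIN_APPROX_NONE)[0],key=len).reshape(-1,2)
            w=onplane(d,cn,10 if zt<30 else 48);cc,r=circ(w[:,:2])
            # knob: white pts above flange near centre
            k=(np.hypot(X[...,0]-cc[0],X[...,1]-cc[1])<14)&(X[...,2]>zt+11)&(X[...,2]<zt+26)
            print(n,'lid',np.round(cc,1),'r',round(r,1),'z',round(zt,1),'knob',np.round(np.nanmedian(X[k],0),1) if k.any() else None,'top',round(np.nanmax(X[k][:,2]),1) if k.any() else None)
E
python3 - <<'E'
from h import *
st();survey()
cv2.imwrite('pics/v.png',cv2.resize(cv2.imread('pics/last_top.png')[90:270,190:460],None,fx=2.9,fy=2.9,interpolation=2))
E
```

```text
t 23.0 pos [398.3 253.2 200.5] x [ 0. -0. -1.] y [-0.15  0.99 -0.  ] F [ 0.9 -0.9  0.1] w 43.9 q [ 0.54  0.24  1.99 -0.    0.91 -1.17]
top potbox [ 603.1 -102.3] r 23.2 box [ -6.6 -80.3] ztop 44.8 px [359. 149.]
top potbox [591.6 -22.7] r 23.1 box [-6.5 -0. ] ztop 44.7 px [327. 152.]
top potbox [582.1  55.6] r 22.8 box [-4.5 78.9] ztop 45.1 px [295. 155.]
top lid [435.8  43.3] r 20.8 z 8.6 knob [434.4  43.9  27.1] top 30.3
top lid [422.7 -49. ] r 21.2 z 9.3 knob [423.2 -48.   27.7] top 31.0
top lid [ 423.4 -253.9] r 21.5 z 9.2 knob [ 422.8 -254.8   26.7] top 31.5
top lid [339.8 182.6] r 20.4 z 13.3 knob None top None
side potbox [583.1  50.3] r 26.1 box [-4.2 73.5] ztop 43.8 px [348. 191.]
side potbox [592.3 -29.5] r 27.1 box [-6.8 -6.7] ztop 43.0 px [352. 211.]
side potbox [ 605.2 -106.7] r 25.4 box [ -5.3 -85. ] ztop 44.0 px [359. 233.]
side lid [437.1  41.2] r 21.6 z 8.7 knob [437.3  40.9  25.8] top 28.5
side lid [425.  -50.2] r 22.1 z 8.7 knob [425.4 -50.3  25.8] top 28.1
side lid [ 425.2 -255.6] r 22.0 z 9.6 knob [ 423.8 -255.1   27.6] top 30.3
```

View pics/v.png

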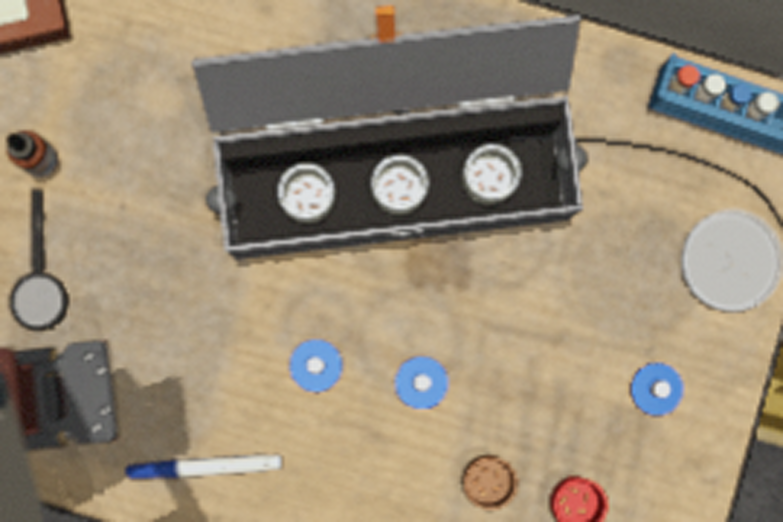

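All three pots stand upright in the row, with rims at 44–45 mm and fitted radius 23. The lids haven't moved. Now lid 1.

Run:
```python
from h import *
W=[([436.5,42.3,80],down(),40,3,36)]
plan(W)
```

```text
7 x p[1.72, -3.09, 0.1] g40
3 x 0 g40
```

Request:
apply_moves:
  increments:
    - {"gripper":40,"delta_pos":[1.72,-3.09,0.1],"dr":[0,0,0]}
    - {"gripper":40,"delta_pos":[1.72,-3.09,0.1],"dr":[0,0,0]}
    - {"gripper":40,"delta_pos":[1.72,-3.09,0.1],"dr":[0,0,0]}
    - {"gripper":40,"delta_pos":[1.72,-3.09,0.1],"dr":[0,0,0]}
    - {"gripper":40,"delta_pos":[1.72,-3.09,0.1],"dr":[0,0,0]}

```text
t: 23.52
ee_pos: [426.8, 97.9, 113.6]
orientation: [-0.116, 1.567, 0.114]
ft_force: [1.1, 0.4, 0.4]
width: 35.4
```

Request:
apply_moves:
  increments:
    - {"gripper":40,"delta_pos":[1.72,-3.09,0.1],"dr":[0,0,0]}
    - {"gripper":40,"delta_pos":[1.72,-3.09,0.1],"dr":[0,0,0]}
    - {"gripper":40,"delta_pos":[0,0,0],"dr":[0,0,0]}
    - {"gripper":40,"delta_pos":[0,0,0],"dr":[0,0,0]}
    - {"gripper":40,"delta_pos":[0,0,0],"dr":[0,0,0]}

```text
t: 23.93
ee_pos: [437.6, 38.5, 79.8]
orientation: [-0.114, 1.568, 0.113]
ft_force: [-0.1, -0.7, -0.4]
width: 35.3
```

Run:
```python
from h import *
st();survey(['side'])
W=[([436.5,42.3,20],down(),40,3,20)]
plan(W)
```

```text
t 23.9 pos [437.6  38.5  79.8] x [ 0. -0. -1.] y [-0.14  0.99 -0.  ] F [-0.1 -0.7 -0.4] w 35.3 q [ 0.06  0.42  2.12 -0.    0.6  -1.65]
side potbox [583.1  50.3] r 26.1 box [-4.2 73.5] ztop 43.6 px [348. 190.]
side potbox [593.9 -29.3] r 26.6 box [-5.2 -6.8] ztop 43.8 px [352. 211.]
side potbox [ 605.2 -106.7] r 25.4 box [ -5.3 -85. ] ztop 43.5 px [359. 233.]
side lid [437.1  41.5] r 21.3 z 8.7 knob [437.3  40.8  25.8] top 28.5
side lid [424.9 -50. ] r 22.1 z 8.7 knob [425.1 -50.2  25.6] top 29.9
side lid [ 425.2 -255.6] r 22.0 z 9.9 knob [ 425.  -256.1   26.9] top 29.7
4 x p[1.5, 0.09, -0.02] g40
3 x 0 g40
```

Request:
apply_moves:
  increments:
    - {"gripper":40,"delta_pos":[1.5,0.09,-0.02],"dr":[0,0,0]}
    - {"gripper":40,"delta_pos":[1.5,0.09,-0.02],"dr":[0,0,0]}
    - {"gripper":40,"delta_pos":[1.5,0.09,-0.02],"dr":[0,0,0]}
    - {"gripper":40,"delta_pos":[1.45,0.09,-0.02],"dr":[0,0,0]}
    - {"gripper":40,"delta_pos":[0,0,0],"dr":[0,0,0]}

```text
t: 24.4
ee_pos: [435.7, 43.4, 19.2]
orientation: [-0.117, 1.569, 0.116]
ft_force: [-1.4, -0.7, 0.8]
width: 35.3
```

Request:
apply_moves:
  increments:
    - {"gripper":0,"delta_pos":[0,0,0],"dr":[0,0,0]}
    - {"gripper":0,"delta_pos":[0,0,0],"dr":[0,0,0]}
    - {"gripper":0,"delta_pos":[0,0,0],"dr":[0,0,0]}
    - {"gripper":0,"delta_pos":[0,0,0],"dr":[0,0,0]}
    - {"gripper":0,"delta_pos":[0,0,0],"dr":[0,0,0]}

```text
t: 24.82
ee_pos: [436.6, 42.4, 20.8]
orientation: [-0.115, 1.567, 0.114]
ft_force: [-0.6, 3.5, 7.1]
width: 13.3
```

Request:
apply_moves:
  increments:
    - {"gripper":0,"delta_pos":[0,0,0],"dr":[0,0,0]}
    - {"gripper":0,"delta_pos":[0,0,0],"dr":[0,0,0]}
    - {"gripper":0,"delta_pos":[0,0,0],"dr":[0,0,0]}
    - {"gripper":0,"delta_pos":[0,0,0],"dr":[0,0,0]}
    - {"gripper":0,"delta_pos":[0,0,0],"dr":[0,0,0]}

```text
t: 25.23
ee_pos: [436.6, 42.4, 20.8]
orientation: [-0.115, 1.567, 0.114]
ft_force: [-0.6, 2.9, 8.1]
width: 12.9
```

Run:
```python
from h import *
st()
p=np.array(ctrl.get_obs()['ee_pos']);lid=np.array([436.5,42.3]);off=(p[:2]-lid)@EX[:2];print('TCP ahead of lid in ex by',off)
q=np.array([582.7,56.1,0])+off*EX
W=[(p+[0,0,100],down(),0,0,30),(q+[0,0,p[2]+100],None,0,3,34)]
plan(W)
```

```text
t 25.2 pos [436.6  42.4  20.8] x [ 0. -0. -1.] y [-0.15  0.99 -0.  ] F [-0.6  2.9  8.1] w 12.9 q [ 0.07  0.55  2.14 -0.    0.45 -1.64]
TCP ahead of lid in ex by 0.1447068084230055
4 x p[-2.5, -0.0, 0.0] g0
5 x p[0.0, -0.16, 2.94] g0
3 x 0 g0
```

Request:
apply_moves:
  increments:
    - {"gripper":0,"delta_pos":[-2.5,0,0],"dr":[0,0,0]}
    - {"gripper":0,"delta_pos":[-2.5,0,0],"dr":[0,0,0]}
    - {"gripper":0,"delta_pos":[-2.5,0,0],"dr":[0,0,0]}
    - {"gripper":0,"delta_pos":[-2.5,0,0],"dr":[0,0,0]}
    - {"gripper":0,"delta_pos":[0,-0.16,2.94],"dr":[0,0,0]}

```text
t: 25.65
ee_pos: [462.8, 44.7, 123.8]
orientation: [-0.115, 1.567, 0.114]
ft_force: [1.2, 0.1, -0.8]
width: 13.1
```

Request:
apply_moves:
  increments:
    - {"gripper":0,"delta_pos":[0,-0.16,2.94],"dr":[0,0,0]}
    - {"gripper":0,"delta_pos":[0,-0.16,2.94],"dr":[0,0,0]}
    - {"gripper":0,"delta_pos":[0,-0.16,2.94],"dr":[0,0,0]}
    - {"gripper":0,"delta_pos":[0,-0.16,2.94],"dr":[0,0,0]}
    - {"gripper":0,"delta_pos":[0,0,0],"dr":[0,0,0]}

```text
t: 26.07
ee_pos: [588.4, 56.1, 121.1]
orientation: [-0.115, 1.562, 0.113]
ft_force: [0.1, -1.0, 0.9]
width: 13.0
```

Request:
apply_moves:
  increments:
    - {"gripper":0,"delta_pos":[0,0,0],"dr":[0,0,0]}
    - {"gripper":0,"delta_pos":[0,0,0],"dr":[0,0,0]}
    - {"gripper":0,"delta_pos":[0,0,0],"dr":[0,0,0]}
    - {"gripper":0,"delta_pos":[0,0,0],"dr":[0,0,0]}
    - {"gripper":0,"delta_pos":[0,0,0],"dr":[0,0,0]}

```text
t: 26.48
ee_pos: [581.8, 55.7, 120.0]
orientation: [-0.115, 1.569, 0.114]
ft_force: [1.4, -0.5, 0.1]
width: 13.2
```

Run:
```python
from h import *
st()
q=np.array([582.7,56.1,0])+.15*EX
W=[(q+[0,0,70],down(),0,2,20)]
plan(W)
survey(['side'])
```

```text
t 26.5 pos [581.8  55.7 120. ] x [-0. -0. -1.] y [-0.15  0.99 -0.  ] F [ 1.4 -0.5  0.1] w 13.2 q [ 0.08  0.51  1.79 -0.    0.84 -1.64]
3 x p[1.67, 0.01, 0.04] g0
2 x 0 g0
side potbox [583.1  50. ] r 26.3 box [-4.3 73.2] ztop 43.5 px [348. 191.]
side potbox [593.2 -27.9] r 25.3 box [-5.6 -5.3] ztop 43.9 px [352. 211.]
side potbox [ 605.  -106.4] r 25.2 box [ -5.3 -84.7] ztop 43.7 px [358. 233.]
side lid [424.9 -49.9] r 22.0 z 8.7 knob [425.5 -50.5  26. ] top 27.6
side lid [ 425.2 -255.6] r 22.0 z 9.4 knob [ 424.9 -255.    27.3] top 29.6
```

Request:
apply_moves:
  increments:
    - {"gripper":0,"delta_pos":[1.67,0.01,0.04],"dr":[0,0,0]}
    - {"gripper":0,"delta_pos":[1.67,0.01,0.04],"dr":[0,0,0]}
    - {"gripper":0,"delta_pos":[1.67,0.01,0.04],"dr":[0,0,0]}
    - {"gripper":0,"delta_pos":[0,0,0],"dr":[0,0,0]}
    - {"gripper":0,"delta_pos":[0,0,0],"dr":[0,0,0]}

```text
t: 26.95
ee_pos: [583.0, 56.1, 69.3]
orientation: [-0.115, 1.57, 0.114]
ft_force: [0.5, -0.5, -0.8]
width: 13.0
```

Request:
apply_moves:
  increments:
    - {"gripper":0,"delta_pos":[0.3,0,0],"dr":[0,0,0]}
    - {"gripper":0,"delta_pos":[0.3,0,0],"dr":[0,0,0]}
    - {"gripper":0,"delta_pos":[0.3,0,0],"dr":[0,0,0]}
    - {"gripper":0,"delta_pos":[0.1,0,0],"dr":[0,0,0]}
    - {"gripper":0,"delta_pos":[0,0,0],"dr":[0,0,0]}

```text
t: 27.37
ee_pos: [583.8, 56.2, 59.8]
orientation: [-0.116, 1.568, 0.114]
ft_force: [1.2, 0.4, 0.1]
width: 13.2
```

Run:
```python
from h import *
st()
```

```text
t 27.4 pos [583.8  56.2  59.8] x [-0. -0. -1.] y [-0.15  0.99 -0.  ] F [1.2 0.4 0.1] w 13.2 q [ 0.08  0.61  1.81 -0.    0.73 -1.64]
```

Request:
apply_moves:
  increments:
    - {"gripper":0,"delta_pos":[0.12,0,-0.05],"dr":[0,0,0]}
    - {"gripper":0,"delta_pos":[0,0,0],"dr":[0,0,0]}
    - {"gripper":40,"delta_pos":[0,0,0],"dr":[0,0,0]}
    - {"gripper":40,"delta_pos":[0,0,0],"dr":[0,0,0]}
    - {"gripper":40,"delta_pos":[0,0,0],"dr":[0,0,0]}

```text
t: 27.78
ee_pos: [583.2, 56.1, 58.6]
orientation: [-0.116, 1.568, 0.114]
ft_force: [0.5, 1.3, -0.1]
width: 29.8
```

Request:
apply_moves:
  increments:
    - {"gripper":40,"delta_pos":[-1,0,0],"dr":[0,0,0]}
    - {"gripper":40,"delta_pos":[-2.5,0,0],"dr":[0,0,0]}
    - {"gripper":40,"delta_pos":[-2.5,0,0],"dr":[0,0,0]}
    - {"gripper":40,"delta_pos":[-1.5,0,0],"dr":[0,0,0]}
    - {"gripper":40,"delta_pos":[0,0,0],"dr":[0,0,0]}

```text
t: 28.2
ee_pos: [585.7, 56.4, 137.7]
orientation: [-0.115, 1.562, 0.114]
ft_force: [0.7, 0.1, 0.1]
width: 35.1
```

Run:
```python
from h import *
st();survey(['side'])
W=[([424.2,-49.7,75],down(),40,3,36)]
plan(W)
```

```text
t 28.2 pos [585.7  56.4 137.7] x [ 0.01 -0.   -1.  ] y [-0.15  0.99 -0.  ] F [0.7 0.1 0.1] w 35.1 q [ 0.08  0.49  1.78 -0.    0.87 -1.64]
side potbox [582.4  43.4] r 20.9 box [-5.9 66.7] ztop 44.3 px [348. 195.]
side potbox [592.8 -28.2] r 25.8 box [-6.  -5.6] ztop 43.5 px [352. 211.]
side potbox [ 605.5 -107.4] r 25.9 box [ -5.  -85.8] ztop 43.3 px [358. 233.]
side lid [584.5  54.6] r 23.4 z 46.8 knob [583.3  51.2  63.6] top 68.3
side lid [424.9 -49.9] r 22.0 z 8.6 knob [425.3 -49.4  25.1] top 29.2
side lid [ 425.2 -255.6] r 22.0 z 9.6 knob [ 424.9 -254.7   27.2] top 31.1
6 x p[1.0, -1.36, -2.91] g40
3 x 0 g40
```

Request:
apply_moves:
  increments:
    - {"gripper":40,"delta_pos":[0,-1.36,-2.91],"dr":[0,0,0]}
    - {"gripper":40,"delta_pos":[0,-1.36,-2.91],"dr":[0,0,0]}
    - {"gripper":40,"delta_pos":[1.5,-1.36,-2.91],"dr":[0,0,0]}
    - {"gripper":40,"delta_pos":[1.5,-1.36,-2.91],"dr":[0,0,0]}
    - {"gripper":40,"delta_pos":[1.5,-1.36,-2.91],"dr":[0,0,0]}

```text
t: 28.67
ee_pos: [447.3, -32.7, 87.9]
orientation: [-0.116, 1.569, 0.114]
ft_force: [0.5, -0.2, -0.9]
width: 34.9
```

Request:
apply_moves:
  increments:
    - {"gripper":40,"delta_pos":[1.5,-1.36,-2.91],"dr":[0,0,0]}
    - {"gripper":40,"delta_pos":[0,0,0],"dr":[0,0,0]}
    - {"gripper":40,"delta_pos":[0,0,0],"dr":[0,0,0]}
    - {"gripper":40,"delta_pos":[0,0,0],"dr":[0,0,0]}
    - {"gripper":40,"delta_pos":[0,0,0],"dr":[0,0,0]}

```text
t: 29.08
ee_pos: [424.1, -49.8, 74.1]
orientation: [-0.116, 1.566, 0.114]
ft_force: [0.5, -0.4, 0.2]
width: 35.2
```

Run:
```python
from h import *
st();survey(['side'])
W=[([424.2,-49.7,20.3],down(),40,3,20)]
plan(W)
```

```text
t 29.1 pos [424.1 -49.8  74.1] x [ 0. -0. -1.] y [-0.15  0.99 -0.  ] F [ 0.5 -0.4  0.2] w 35.2 q [-0.14  0.42  2.15 -0.    0.57 -1.86]
side potbox [582.6  40.8] r 20.8 box [-6.2 64.2] ztop 42.9 px [348. 195.]
side potbox [592.3 -27.6] r 25.3 box [-6.5 -5. ] ztop 44.1 px [353. 210.]
side potbox [ 605.5 -107.4] r 25.9 box [ -5.  -85.8] ztop 43.6 px [359. 233.]
side lid [584.1  55.1] r 24.0 z 46.7 knob [583.4  52.5  62.9] top 65.8
side lid [425. -50.] r 21.9 z 8.7 knob [425.7 -51.4  26.2] top 28.2
side lid [ 425.2 -255.6] r 22.0 z 9.6 knob [ 424.9 -254.9   27.4] top 29.8
3 x p[1.79, 0.0, 0.0] g40
3 x 0 g40
```

Request:
apply_moves:
  increments:
    - {"gripper":40,"delta_pos":[1.79,0,0],"dr":[0,0,0]}
    - {"gripper":40,"delta_pos":[1.79,0,0],"dr":[0,0,0]}
    - {"gripper":40,"delta_pos":[1.75,0,0],"dr":[0,0,0]}
    - {"gripper":40,"delta_pos":[0,0,0],"dr":[0,0,0]}
    - {"gripper":40,"delta_pos":[0,0,0],"dr":[0,0,0]}

```text
t: 29.55
ee_pos: [423.3, -49.6, 20.1]
orientation: [-0.116, 1.568, 0.115]
ft_force: [0.2, 0.8, -0.8]
width: 35.0
```

Request:
apply_moves:
  increments:
    - {"gripper":0,"delta_pos":[0,0,0],"dr":[0,0,0]}
    - {"gripper":0,"delta_pos":[0,0,0],"dr":[0,0,0]}
    - {"gripper":0,"delta_pos":[0,0,0],"dr":[0,0,0]}
    - {"gripper":0,"delta_pos":[0,0,0],"dr":[0,0,0]}
    - {"gripper":0,"delta_pos":[0,0,0],"dr":[0,0,0]}

```text
t: 29.97
ee_pos: [422.8, -50.0, 20.9]
orientation: [-0.116, 1.567, 0.114]
ft_force: [0.2, 1.2, 3.6]
width: 12.9
```

Request:
apply_moves:
  increments:
    - {"gripper":0,"delta_pos":[0,0,0],"dr":[0,0,0]}
    - {"gripper":0,"delta_pos":[0,0,0],"dr":[0,0,0]}
    - {"gripper":0,"delta_pos":[0,0,0],"dr":[0,0,0]}
    - {"gripper":0,"delta_pos":[0,0,0],"dr":[0,0,0]}
    - {"gripper":0,"delta_pos":[0,0,0],"dr":[0,0,0]}

```text
t: 30.38
ee_pos: [422.8, -50.0, 20.9]
orientation: [-0.115, 1.567, 0.114]
ft_force: [-0.8, 2.4, 6.6]
width: 13.4
```

Run:
```python
from h import *
st()
p=np.array(ctrl.get_obs()['ee_pos']);lid=np.array([424.2,-49.7]);off=(p[:2]-lid)@EX[:2];print('TCP ahead of lid in ex by',off)
q=np.array([591.8,-23,0])+off*EX
W=[(p+[0,0,100],down(),0,0,30),(q+[0,0,p[2]+100],None,0,3,35),(q+[0,0,p[2]+50],None,0,3,20)]
plan(W)
```

```text
t 30.4 pos [422.8 -50.   20.9] x [ 0. -0. -1.] y [-0.15  0.99 -0.  ] F [-0.8  2.4  6.6] w 13.4 q [-0.15  0.54  2.16 -0.    0.44 -1.86]
TCP ahead of lid in ex by -1.3948803629318443
4 x p[-2.5, -0.0, 0.0] g0
5 x p[0.0, 0.04, 3.4] g0
3 x 0 g0
3 x p[1.67, 0.0, -0.01] g0
3 x 0 g0
```

Request:
apply_moves:
  increments:
    - {"gripper":0,"delta_pos":[-2.5,0,0],"dr":[0,0,0]}
    - {"gripper":0,"delta_pos":[-2.5,0,0],"dr":[0,0,0]}
    - {"gripper":0,"delta_pos":[-2.5,0,0],"dr":[0,0,0]}
    - {"gripper":0,"delta_pos":[-2.5,0,0],"dr":[0,0,0]}
    - {"gripper":0,"delta_pos":[0,0.04,3.4],"dr":[0,0,0]}

```text
t: 30.8
ee_pos: [452.7, -44.9, 124.0]
orientation: [-0.115, 1.568, 0.113]
ft_force: [-0.1, 0.4, 0.1]
width: 13.2
```

Request:
apply_moves:
  increments:
    - {"gripper":0,"delta_pos":[0,0.04,3.4],"dr":[0,0,0]}
    - {"gripper":0,"delta_pos":[0,0.04,3.4],"dr":[0,0,0]}
    - {"gripper":0,"delta_pos":[0,0.04,3.4],"dr":[0,0,0]}
    - {"gripper":0,"delta_pos":[0,0.04,3.4],"dr":[0,0,0]}
    - {"gripper":0,"delta_pos":[0,0,0],"dr":[0,0,0]}

```text
t: 31.22
ee_pos: [596.7, -22.7, 121.2]
orientation: [-0.117, 1.561, 0.114]
ft_force: [0.3, 0.6, 0.4]
width: 13.1
```

Request:
apply_moves:
  increments:
    - {"gripper":0,"delta_pos":[0,0,0],"dr":[0,0,0]}
    - {"gripper":0,"delta_pos":[0,0,0],"dr":[0,0,0]}
    - {"gripper":0,"delta_pos":[0,0,0],"dr":[0,0,0]}
    - {"gripper":0,"delta_pos":[0,0,0],"dr":[0,0,0]}
    - {"gripper":0,"delta_pos":[0,0,0],"dr":[0,0,0]}

```text
t: 31.63
ee_pos: [589.4, -23.5, 120.5]
orientation: [-0.115, 1.569, 0.113]
ft_force: [0.4, -0.3, -0.2]
width: 13.4
```

Run:
```python
from h import *
st()
q=np.array([591.8,-23,0])-1.4*EX
W=[(q+[0,0,70],down(),0,2,20)]
plan(W)
```

```text
t 31.6 pos [589.4 -23.5 120.5] x [-0. -0. -1.] y [-0.14  0.99 -0.  ] F [ 0.4 -0.3 -0.2] w 13.4 q [-0.06  0.52  1.78 -0.    0.85 -1.77]
3 x p[1.68, 0.01, 0.04] g0
2 x 0 g0
```

Request:
apply_moves:
  increments:
    - {"gripper":0,"delta_pos":[1.68,0.01,0.02],"dr":[0,0,0]}
    - {"gripper":0,"delta_pos":[1.68,0.01,0.02],"dr":[0,0,0]}
    - {"gripper":0,"delta_pos":[1.68,0.01,0.02],"dr":[0,0,0]}
    - {"gripper":0,"delta_pos":[0,0,0],"dr":[0,0,0]}
    - {"gripper":0,"delta_pos":[0,0,0],"dr":[0,0,0]}

```text
t: 32.05
ee_pos: [589.9, -23.0, 69.6]
orientation: [-0.115, 1.57, 0.114]
ft_force: [-0.5, -0.4, 0.5]
width: 13.1
```

Request:
apply_moves:
  increments:
    - {"gripper":0,"delta_pos":[0.3,0,0],"dr":[0,0,0]}
    - {"gripper":0,"delta_pos":[0.3,0,0],"dr":[0,0,0]}
    - {"gripper":0,"delta_pos":[0.3,0,0],"dr":[0,0,0]}
    - {"gripper":0,"delta_pos":[0.1,0,0],"dr":[0,0,0]}
    - {"gripper":0,"delta_pos":[0,0,0],"dr":[0,0,0]}

```text
t: 32.47
ee_pos: [590.9, -22.9, 60.0]
orientation: [-0.115, 1.568, 0.114]
ft_force: [-0.8, -0.3, -1.2]
width: 13.7
```

Run:
```python
from h import *
st()
```

```text
t 32.5 pos [590.9 -22.9  60. ] x [-0. -0. -1.] y [-0.15  0.99 -0.  ] F [-0.8 -0.3 -1.2] w 13.7 q [-0.06  0.61  1.79 -0.    0.74 -1.77]
```

Seat height is 58.9. I'll lower the last millimetre, release, and go on towards lid 3.

Request:
apply_moves:
  increments:
    - {"gripper":0,"delta_pos":[0.12,0,-0.05],"dr":[0,0,0]}
    - {"gripper":0,"delta_pos":[0,0,0],"dr":[0,0,0]}
    - {"gripper":40,"delta_pos":[0,0,0],"dr":[0,0,0]}
    - {"gripper":40,"delta_pos":[0,0,0],"dr":[0,0,0]}
    - {"gripper":40,"delta_pos":[0,0,0],"dr":[0,0,0]}

```text
t: 32.88
ee_pos: [590.4, -23.0, 58.8]
orientation: [-0.115, 1.568, 0.114]
ft_force: [0.3, 0.1, 0.9]
width: 29.6
```

Request:
apply_moves:
  increments:
    - {"gripper":40,"delta_pos":[-1,0,0],"dr":[0,0,0]}
    - {"gripper":40,"delta_pos":[-2.5,0,0],"dr":[0,0,0]}
    - {"gripper":40,"delta_pos":[-2.5,0,0],"dr":[0,0,0]}
    - {"gripper":40,"delta_pos":[-1.5,0,0],"dr":[0,0,0]}
    - {"gripper":40,"delta_pos":[0,0,0],"dr":[0,0,0]}

```text
t: 33.3
ee_pos: [592.8, -23.0, 137.9]
orientation: [-0.116, 1.562, 0.113]
ft_force: [0.4, -0.1, -0.2]
width: 35.0
```

Run:
```python
from h import *
st();survey(['side'])
W=[([424.3,-254.8,130],down(),40,0,36),([424.3,-254.8,75],down(),40,3,30)]
plan(W)
```

```text
t 33.3 pos [592.8 -23.  137.9] x [ 0.01 -0.   -1.  ] y [-0.15  0.99 -0.  ] F [ 0.4 -0.1 -0.2] w 35.0 q [-0.06  0.49  1.77 -0.    0.87 -1.77]
side potbox [582.6  42.9] r 21.2 box [-5.8 66.2] ztop 45.0 px [348. 195.]
side potbox [593.4 -31.8] r 22.3 box [-6.  -9.2] ztop 44.5 px [353. 215.]
side potbox [ 605.2 -106.7] r 25.4 box [ -5.3 -85. ] ztop 43.5 px [359. 233.]
side lid [581.4  53.9] r 22.9 z 46.6 knob [583.6  51.9  63.8] top 67.5
side lid [592.2 -24. ] r 23.6 z 46.9 knob [592.4 -26.1  63.7] top 67.7
side lid [ 425.2 -255.6] r 22.0 z 9.7 knob [ 424.2 -254.7   27.4] top 31.1
8 x p[0.07, -2.56, -2.49] g40
2 x p[2.76, -0.0, -0.02] g40
3 x 0 g40
```

Request:
apply_moves:
  increments:
    - {"gripper":40,"delta_pos":[0.07,-2.56,-2.49],"dr":[0,0,0]}
    - {"gripper":40,"delta_pos":[0.07,-2.56,-2.49],"dr":[0,0,0]}
    - {"gripper":40,"delta_pos":[0.07,-2.56,-2.49],"dr":[0,0,0]}
    - {"gripper":40,"delta_pos":[0.07,-2.56,-2.49],"dr":[0,0,0]}
    - {"gripper":40,"delta_pos":[0.07,-2.56,-2.49],"dr":[0,0,0]}

```text
t: 33.77
ee_pos: [483.9, -168.3, 129.5]
orientation: [-0.115, 1.57, 0.115]
ft_force: [0.1, 0.3, -0.6]
width: 35.1
```

Request:
apply_moves:
  increments:
    - {"gripper":40,"delta_pos":[0.07,-2.56,-2.49],"dr":[0,0,0]}
    - {"gripper":40,"delta_pos":[0.07,-2.56,-2.49],"dr":[0,0,0]}
    - {"gripper":40,"delta_pos":[0.07,-2.56,-2.49],"dr":[0,0,0]}
    - {"gripper":40,"delta_pos":[2.76,0,0],"dr":[0,0,0]}
    - {"gripper":40,"delta_pos":[2.76,0,0],"dr":[0,0,0]}

```text
t: 34.18
ee_pos: [422.4, -256.7, 73.2]
orientation: [-0.114, 1.566, 0.109]
ft_force: [0.1, 0.6, -0.5]
width: 34.9
```

Request:
apply_moves:
  increments:
    - {"gripper":40,"delta_pos":[0,0,0],"dr":[0,0,0]}
    - {"gripper":40,"delta_pos":[0,0,0],"dr":[0,0,0]}
    - {"gripper":40,"delta_pos":[0,0,0],"dr":[0,0,0]}
    - {"gripper":40,"delta_pos":[0,0,0],"dr":[0,0,0]}
    - {"gripper":40,"delta_pos":[0,0,0],"dr":[0,0,0]}

```text
t: 34.6
ee_pos: [424.0, -254.6, 74.5]
orientation: [-0.117, 1.566, 0.113]
ft_force: [-0.6, -0.2, 0.0]
width: 35.2
```

Run:
```python
from h import *
st();survey(['side'])
W=[([424.3,-254.8,20.3],down(),40,3,20)]
plan(W)
```

```text
t 34.6 pos [ 424.  -254.6   74.5] x [ 0. -0. -1.] y [-0.15  0.99 -0.  ] F [-0.6 -0.2  0. ] w 35.2 q [-0.56  0.49  2.01 -0.    0.64 -2.28]
side potbox [582.6  40.8] r 20.8 box [-6.2 64.2] ztop 43.9 px [347. 195.]
side potbox [593.4 -32.2] r 22.3 box [-6.  -9.7] ztop 44.4 px [353. 215.]
side potbox [ 605.2 -106.7] r 25.4 box [ -5.3 -85. ] ztop 43.5 px [358. 233.]
side lid [584.3  54.7] r 23.6 z 46.9 knob [583.4  51.5  64. ] top 66.4
side lid [592.9 -24. ] r 24.6 z 46.5 knob [591.4 -25.6  63.7] top 65.9
side lid [ 424.5 -254.6] r 22.4 z 9.5 knob [ 425.3 -255.8   26.6] top 29.9
3 x p[1.8, -0.0, 0.01] g40
3 x 0 g40
```

Request:
apply_moves:
  increments:
    - {"gripper":40,"delta_pos":[1.8,0,0.01],"dr":[0,0,0]}
    - {"gripper":40,"delta_pos":[1.8,0,0.01],"dr":[0,0,0]}
    - {"gripper":40,"delta_pos":[1.8,0,0.01],"dr":[0,0,0]}
    - {"gripper":40,"delta_pos":[0,0,0],"dr":[0,0,0]}
    - {"gripper":40,"delta_pos":[0,0,0],"dr":[0,0,0]}

```text
t: 35.07
ee_pos: [424.0, -254.7, 19.6]
orientation: [-0.116, 1.567, 0.114]
ft_force: [-0.0, 0.0, 0.1]
width: 35.3
```

Request:
apply_moves:
  increments:
    - {"gripper":0,"delta_pos":[0,0,0],"dr":[0,0,0]}
    - {"gripper":0,"delta_pos":[0,0,0],"dr":[0,0,0]}
    - {"gripper":0,"delta_pos":[0,0,0],"dr":[0,0,0]}
    - {"gripper":0,"delta_pos":[0,0,0],"dr":[0,0,0]}
    - {"gripper":0,"delta_pos":[0,0,0],"dr":[0,0,0]}

```text
t: 35.48
ee_pos: [423.5, -254.6, 19.7]
orientation: [-0.116, 1.568, 0.114]
ft_force: [-0.5, 0.7, 3.7]
width: 13.2
```

Request:
apply_moves:
  increments:
    - {"gripper":0,"delta_pos":[0,0,0],"dr":[0,0,0]}
    - {"gripper":0,"delta_pos":[0,0,0],"dr":[0,0,0]}
    - {"gripper":0,"delta_pos":[0,0,0],"dr":[0,0,0]}
    - {"gripper":0,"delta_pos":[0,0,0],"dr":[0,0,0]}
    - {"gripper":0,"delta_pos":[0,0,0],"dr":[0,0,0]}

```text
t: 35.9
ee_pos: [423.5, -254.6, 19.7]
orientation: [-0.116, 1.568, 0.114]
ft_force: [-0.7, 1.1, 5.4]
width: 13.2
```

Run:
```python
from h import *
st()
p=np.array(ctrl.get_obs()['ee_pos']);lid=np.array([424.2,-254.8]);off=(p[:2]-lid)@EX[:2];print('TCP ahead of lid in ex by',off)
q=np.array([603.9,-101.8,0])+off*EX
W=[(p+[0,0,100],down(),0,0,30),(q+[0,0,p[2]+100],None,0,3,35)]
plan(W)
```

```text
t 35.9 pos [ 423.5 -254.6   19.7] x [ 0. -0. -1.] y [-0.15  0.99 -0.  ] F [-0.7  1.1  5.4] w 13.2 q [-0.56  0.59  2.02 -0.    0.53 -2.28]
TCP ahead of lid in ex by -0.6241141303541047
4 x p[-2.5, -0.0, -0.0] g0
7 x p[-0.0, 1.78, 2.86] g0
3 x 0 g0
```

Request:
apply_moves:
  increments:
    - {"gripper":0,"delta_pos":[-2.5,0,0],"dr":[0,0,0]}
    - {"gripper":0,"delta_pos":[-2.5,0,0],"dr":[0,0,0]}
    - {"gripper":0,"delta_pos":[-2.5,0,0],"dr":[0,0,0]}
    - {"gripper":0,"delta_pos":[-2.5,0,0],"dr":[0,0,0]}
    - {"gripper":0,"delta_pos":[0,1.78,2.86],"dr":[0,0,0]}

```text
t: 36.32
ee_pos: [448.6, -235.5, 123.0]
orientation: [-0.115, 1.565, 0.108]
ft_force: [0.9, -1.0, 0.1]
width: 13.4
```

Request:
apply_moves:
  increments:
    - {"gripper":0,"delta_pos":[0,1.78,2.86],"dr":[0,0,0]}
    - {"gripper":0,"delta_pos":[0,1.78,2.86],"dr":[0,0,0]}
    - {"gripper":0,"delta_pos":[0,1.78,2.86],"dr":[0,0,0]}
    - {"gripper":0,"delta_pos":[0,1.78,2.86],"dr":[0,0,0]}
    - {"gripper":0,"delta_pos":[0,1.78,2.86],"dr":[0,0,0]}

```text
t: 36.73
ee_pos: [578.5, -122.6, 119.0]
orientation: [-0.115, 1.568, 0.114]
ft_force: [0.3, 0.2, 0.2]
width: 13.2
```

Request:
apply_moves:
  increments:
    - {"gripper":0,"delta_pos":[0,1.78,2.86],"dr":[0,0,0]}
    - {"gripper":0,"delta_pos":[0,0,0],"dr":[0,0,0]}
    - {"gripper":0,"delta_pos":[0,0,0],"dr":[0,0,0]}
    - {"gripper":0,"delta_pos":[0,0,0],"dr":[0,0,0]}
    - {"gripper":0,"delta_pos":[0,0,0],"dr":[0,0,0]}

```text
t: 37.15
ee_pos: [602.0, -102.8, 118.7]
orientation: [-0.115, 1.57, 0.113]
ft_force: [0.2, 0.2, 0.1]
width: 12.8
```

Run:
```python
from h import *
st()
q=np.array([603.9,-101.8,0])-.6*EX
W=[(q+[0,0,69],down(),0,2,20)]
plan(W)
```

```text
t 37.1 pos [ 602.  -102.8  118.7] x [-0. -0. -1.] y [-0.14  0.99 -0.  ] F [0.2 0.2 0.1] w 12.8 q [-0.19  0.55  1.73 -0.    0.87 -1.9 ]
3 x p[1.66, 0.02, 0.05] g0
2 x 0 g0
```

Request:
apply_moves:
  increments:
    - {"gripper":0,"delta_pos":[1.66,0.02,0.03],"dr":[0,0,0]}
    - {"gripper":0,"delta_pos":[1.66,0.02,0.03],"dr":[0,0,0]}
    - {"gripper":0,"delta_pos":[1.66,0.02,0.03],"dr":[0,0,0]}
    - {"gripper":0,"delta_pos":[0,0,0],"dr":[0,0,0]}
    - {"gripper":0,"delta_pos":[0,0,0],"dr":[0,0,0]}

```text
t: 37.57
ee_pos: [602.7, -102.2, 68.7]
orientation: [-0.114, 1.571, 0.113]
ft_force: [-0.6, 0.3, 0.4]
width: 13.0
```

Request:
apply_moves:
  increments:
    - {"gripper":0,"delta_pos":[0.3,0,0],"dr":[0,0,0]}
    - {"gripper":0,"delta_pos":[0.3,0,0],"dr":[0,0,0]}
    - {"gripper":0,"delta_pos":[0.3,0,0],"dr":[0,0,0]}
    - {"gripper":0,"delta_pos":[0.1,0,0],"dr":[0,0,0]}
    - {"gripper":0,"delta_pos":[0,0,0],"dr":[0,0,0]}

```text
t: 37.98
ee_pos: [604.1, -101.4, 59.3]
orientation: [-0.116, 1.568, 0.114]
ft_force: [-0.5, -0.5, -0.6]
width: 13.2
```

Run:
```python
from h import *
st()
```

```text
t 38.0 pos [ 604.1 -101.4   59.3] x [-0. -0. -1.] y [-0.15  0.99 -0.  ] F [-0.5 -0.5 -0.6] w 13.2 q [-0.19  0.64  1.75 -0.    0.76 -1.9 ]
```

Request:
apply_moves:
  increments:
    - {"gripper":0,"delta_pos":[0.15,0,-0.05],"dr":[0,0,0]}
    - {"gripper":0,"delta_pos":[0,0,0],"dr":[0,0,0]}
    - {"gripper":40,"delta_pos":[0,0,0],"dr":[0,0,0]}
    - {"gripper":40,"delta_pos":[0,0,0],"dr":[0,0,0]}
    - {"gripper":40,"delta_pos":[0,0,0],"dr":[0,0,0]}

```text
t: 38.4
ee_pos: [603.7, -101.5, 57.9]
orientation: [-0.116, 1.568, 0.114]
ft_force: [0.2, -0.1, -0.5]
width: 29.6
```

Request:
apply_moves:
  increments:
    - {"gripper":40,"delta_pos":[-1,0,0],"dr":[0,0,0]}
    - {"gripper":40,"delta_pos":[-2.5,0,0],"dr":[0,0,0]}
    - {"gripper":40,"delta_pos":[-2.5,0,0],"dr":[0,0,0]}
    - {"gripper":40,"delta_pos":[-2.5,0,0],"dr":[0,0,0]}
    - {"gripper":0,"delta_pos":[-1,1,-2],"dr":[0,0,0]}

```text
t: 38.82
ee_pos: [587.4, -95.6, 157.4]
orientation: [-0.117, 1.559, 0.111]
ft_force: [0.2, 0.1, 0.5]
width: 31.3
```

Request:
apply_moves:
  increments:
    - {"gripper":0,"delta_pos":[-1,3,-2],"dr":[0,0,0]}
    - {"gripper":0,"delta_pos":[-1,3,-2],"dr":[0,0,0]}
    - {"gripper":0,"delta_pos":[-1,3,-2],"dr":[0,0,0]}
    - {"gripper":0,"delta_pos":[-1,3,-1],"dr":[0,0,0]}
    - {"gripper":0,"delta_pos":[0,3,-1],"dr":[0,0,0]}

```text
t: 39.23
ee_pos: [481.3, 43.4, 195.2]
orientation: [-0.115, 1.565, 0.113]
ft_force: [0.8, 0.1, -0.1]
width: 0.6
```

Request:
apply_moves:
  increments:
    - {"gripper":0,"delta_pos":[0,3,-1],"dr":[0,0,0]}
    - {"gripper":0,"delta_pos":[0,3,-1],"dr":[0,0,0]}
    - {"gripper":0,"delta_pos":[0,3,0],"dr":[0,0,0]}
    - {"gripper":0,"delta_pos":[0,3,0],"dr":[0,0,0]}
    - {"gripper":0,"delta_pos":[0,3,0],"dr":[0,0,0]}

```text
t: 39.65
ee_pos: [439.4, 189.3, 193.5]
orientation: [-0.115, 1.567, 0.114]
ft_force: [0.6, -0.2, -0.2]
width: 0.6
```

Run:
```python
from h import *
st();survey()
a=cv2.resize(cv2.imread('pics/last_top.png')[90:210,240:420],None,fx=3.3,fy=3.3,interpolation=2)
b=cv2.resize(cv2.imread('pics/last_side.png')[150:290,290:420],None,fx=2.83,fy=2.83,interpolation=2)
a=a[:396,:];b=cv2.resize(b,(368,396));cv2.imwrite('pics/v2.png',np.hstack([a[:,:420+0],b]) if 0 else np.hstack([cv2.resize(a,(430,396*430//594+0)) if 0 else a[:, 100:530],b]))
```

```text
t 39.6 pos [439.4 189.3 193.5] x [ 0. -0. -1.] y [-0.15  0.99 -0.  ] F [ 0.6 -0.2 -0.2] w 0.6 q [ 0.38  0.26  1.98 -0.    0.9  -1.33]
top lid [ 603.7 -103.1] r 24.0 z 46.8 knob [ 603.6 -102.1   64.3] top 68.0
top lid [591.2 -24.4] r 24.2 z 47.0 knob [590.5 -22.8  65.1] top 68.4
top lid [582.3  54.7] r 24.2 z 46.7 knob [583.   56.5  65.1] top 69.2
side potbox [582.6  40.8] r 20.8 box [-6.2 64.2] ztop 42.8 px [347. 195.]
side potbox [593.3 -33.7] r 22.7 box [ -6.3 -11.1] ztop 44.8 px [353. 215.]
side potbox [ 603.4 -112.1] r 22.2 box [ -7.8 -90.1] ztop 44.1 px [358. 238.]
side lid [584.1  55.1] r 24.0 z 46.6 knob [583.4  51.3  63.9] top 66.8
side lid [592.9 -24. ] r 24.6 z 46.8 knob [593.4 -26.2  64.6] top 66.8
side lid [ 605.1 -102.2] r 23.7 z 46.8 knob [ 604.9 -104.6   64.3] top 66.9
```

View pics/v2.png

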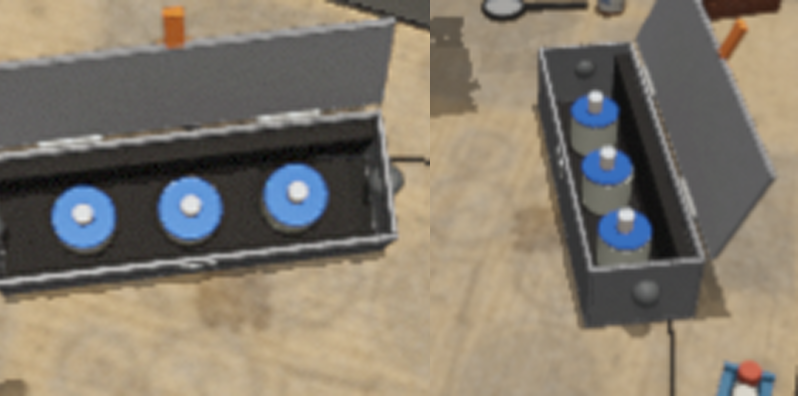

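All three lids are seated level: flanges at 46.7–47.0 and knob tops about 67 in both views. Before closing the cover I check for obstacles behind the box.

Run:
```python
from h import *
for n in('top','side'):
    d=dict(np.load(f'pics/last_{n}.npz'));X=cloud(d)
    m=(X[...,0]>700)&(X[...,0]<1100)&(abs(X[...,1])<200)&(X[...,2]>60)&(X[...,2]<700)
    q=X[m];print(n,len(q),np.round(np.percentile(q,[1,10,50],axis=0)) if len(q) else '')
T=down()
def pk(th,r,press=0,gap=0):
    K=H+r*(-np.cos(th)*EX+np.sin(th)*EZ)+(8-press+gap)*(np.sin(th)*EX+np.cos(th)*EZ)
    return K+10*EX+8*EZ
a=pk(1.95,113,gap=22);print('behind',a)
W=[(boxp(-40,0,250),T,0,0,36),(np.r_[a[:2],250],None,0,1,36),(a,None,0,1,25)]
plan(W)
```

```text
top 11439 [[ 774. -198.   65.]
 [ 781. -176.  108.]
 [ 812.  -59.  249.]]
side 6476 [[ 707. -198.   70.]
 [ 780. -178.  145.]
 [ 809.  -73.  383.]]
behind [726.31934479  -2.93111503 177.86702285]
8 x p[-0.7, -2.92, 1.06] g0
5 x p[-0.0, -0.02, 3.4] g0
1 x 0 g0
3 x p[2.4, -0.0, -0.01] g0
1 x 0 g0
```

Run:
```python
from h import *
for n in('top','side'):
    d=dict(np.load(f'pics/last_{n}.npz'));X=cloud(d)
    for y in(-150,-75,0,75,150):
        m=(X[...,0]>700)&(X[...,0]<1100)&(abs(X[...,1]-y)<12)
        for z0 in(150,250,350,450):
            k=m&(abs(X[...,2]-z0)<40)
            if k.sum()>5: print(n,y,z0,np.round(np.percentile(X[k][:,0],[0,10,50,90])))
```

```text
top -150 150 [701. 704. 787. 790.]
top -150 250 [783. 785. 788. 791.]
top -150 350 [783. 785. 788. 791.]
top -150 450 [783. 785. 788. 790.]
top -75 150 [803. 805. 808. 811.]
top -75 250 [803. 805. 808. 811.]
top -75 350 [803. 805. 808. 810.]
top 0 150 [823. 826. 828. 831.]
top 0 250 [823. 825. 828. 830.]
top 0 350 [823. 826. 828. 831.]
top 75 150 [843. 846. 848. 850.]
top 75 250 [844. 845. 848. 851.]
top 75 350 [843. 844. 845. 848.]
top 150 150 [864. 865. 869. 871.]
top 150 250 [863. 865. 868. 871.]
side -150 150 [700. 701. 787. 791.]
side -150 250 [785. 786. 788. 791.]
side -150 350 [785. 786. 789. 791.]
side -150 450 [784. 786. 788. 791.]
side -75 150 [806. 807. 809. 812.]
side -75 250 [805. 805. 808. 811.]
side -75 350 [804. 806. 809. 811.]
side -75 450 [805. 806. 808. 811.]
side 0 150 [826. 827. 830. 832.]
side 0 250 [824. 826. 828. 831.]
side 0 350 [825. 826. 829. 831.]
side 0 450 [825. 826. 829. 831.]
side 75 150 [846. 847. 850. 852.]
side 75 250 [845. 847. 849. 851.]
side 75 350 [845. 846. 849. 852.]
side 75 450 [846. 846. 848. 851.]
side 150 150 [865. 867. 869. 871.]
side 150 250 [866. 867. 869. 872.]
side 150 350 [866. 866. 869. 872.]
side 150 450 [866. 867. 869. 872.]
```

Request:
apply_moves:
  increments:
    - {"gripper":0,"delta_pos":[-0.7,-2.92,1.06],"dr":[0,0,0]}
    - {"gripper":0,"delta_pos":[-0.7,-2.92,1.06],"dr":[0,0,0]}
    - {"gripper":0,"delta_pos":[-0.7,-2.92,1.06],"dr":[0,0,0]}
    - {"gripper":0,"delta_pos":[-0.7,-2.92,1.06],"dr":[0,0,0]}
    - {"gripper":0,"delta_pos":[-0.7,-2.92,1.06],"dr":[0,0,0]}

```text
t: 40.17
ee_pos: [513.9, 49.2, 228.7]
orientation: [-0.116, 1.568, 0.114]
ft_force: [0.3, 0.1, -0.5]
width: 0.6
```

Request:
apply_moves:
  increments:
    - {"gripper":0,"delta_pos":[-0.7,-2.92,1.06],"dr":[0,0,0]}
    - {"gripper":0,"delta_pos":[-0.7,-2.92,1.06],"dr":[0,0,0]}
    - {"gripper":0,"delta_pos":[-0.7,-2.92,1.06],"dr":[0,0,0]}
    - {"gripper":0,"delta_pos":[0,0,0],"dr":[0,0,0]}
    - {"gripper":0,"delta_pos":[0,0,0],"dr":[0,0,0]}

```text
t: 40.58
ee_pos: [558.1, -32.7, 249.4]
orientation: [-0.113, 1.567, 0.111]
ft_force: [-0.2, 0.7, 0.3]
width: 0.5
```

Request:
apply_moves:
  increments:
    - {"gripper":0,"delta_pos":[0,0,2.8],"dr":[0,0,0]}
    - {"gripper":0,"delta_pos":[0,0,2.8],"dr":[0,0,0]}
    - {"gripper":0,"delta_pos":[0,0,2.8],"dr":[0,0,0]}
    - {"gripper":0,"delta_pos":[0,0,2.8],"dr":[0,0,0]}
    - {"gripper":0,"delta_pos":[0,0,2.8],"dr":[0,0,0]}

```text
t: 41.0
ee_pos: [696.4, -9.3, 248.5]
orientation: [-0.116, 1.569, 0.115]
ft_force: [0.1, -0.2, -0.6]
width: 0.4
```

Request:
apply_moves:
  increments:
    - {"gripper":0,"delta_pos":[0,0,2],"dr":[0,0,0]}
    - {"gripper":0,"delta_pos":[0,0,1],"dr":[0,0,0]}
    - {"gripper":0,"delta_pos":[0,0,0],"dr":[0,0,0]}
    - {"gripper":0,"delta_pos":[0,0,0],"dr":[0,0,0]}
    - {"gripper":0,"delta_pos":[0,0,0],"dr":[0,0,0]}

```text
t: 41.42
ee_pos: [724.6, -5.7, 248.3]
orientation: [-0.116, 1.57, 0.114]
ft_force: [-0.9, 0.1, 0.0]
width: 0.4
```

```bash
cat >> h.py <<'E'
def pk(th,r,press=0,gap=0):
    K=H+r*(-np.cos(th)*EX+np.sin(th)*EZ)+(8-press+gap)*(np.sin(th)*EX+np.cos(th)*EZ)
    return K+10*EX+8*EZ
E
python3 - <<'E'
from h import *
st();T=down()
a=pk(1.95,113,gap=20)
plan([(a,T,0,2,20)])
d=grab('side','s5.png');cv2.imwrite('pics/s5c.png',cv2.resize(d['img'][60:300,260:480,::-1],None,fx=2.4,fy=2.4))
E
```

```text
t 41.4 pos [724.6  -5.7 248.3] x [-0. -0. -1.] y [-0.15  0.99 -0.  ] F [-0.9  0.1  0. ] w 0.4 q [-0.02  0.56  1.37 -0.    1.22 -1.74]
4 x p[1.74, 0.06, 0.01] g0
2 x 0 g0
```

View pics/s5c.png

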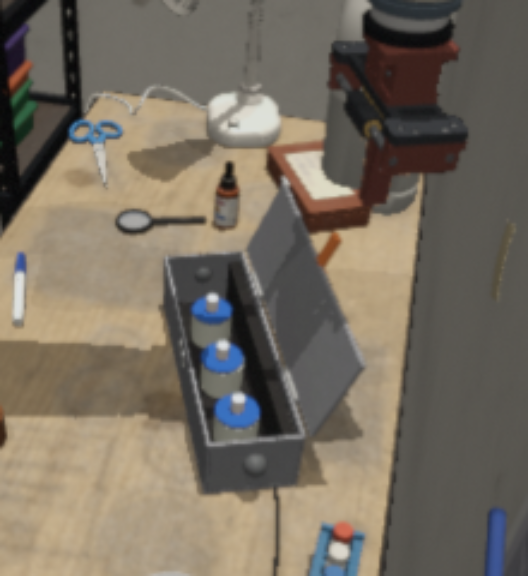

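The finger is above and behind the orange tab at crop (330,248), and clear of the wall. Descending, then pulling along the arc.

Request:
apply_moves:
  increments:
    - {"gripper":0,"delta_pos":[1.74,0.05,0],"dr":[0,0,0]}
    - {"gripper":0,"delta_pos":[1.74,0.05,0],"dr":[0,0,0]}
    - {"gripper":0,"delta_pos":[1.74,0.05,0],"dr":[0,0,0]}
    - {"gripper":0,"delta_pos":[1.74,0.05,0],"dr":[0,0,0]}
    - {"gripper":0,"delta_pos":[0,0,0],"dr":[0,0,0]}

```text
t: 41.88
ee_pos: [722.5, -4.2, 175.5]
orientation: [-0.115, 1.574, 0.114]
ft_force: [-1.2, 0.5, 0.3]
width: 0.4
```

Run:
```python
from h import *
st();T=down()
plan([(pk(t,r),None,0,0,12) for t,r in((1.8,113),(1.57,115),(1.35,118),(1.15,120),(.95,120),(.75,120),(.55,120),(.35,120),(.15,120),(0,118))])
```

```text
t 41.9 pos [722.5  -4.2 175.5] x [-0.01 -0.   -1.  ] y [-0.15  0.99  0.  ] F [-1.2  0.5  0.3] w 0.4 q [-0.02  0.63  1.42 -0.    1.1  -1.74]
4 x p[-0.41, 0.02, -0.81] g0
3 x p[-0.22, -0.0, -0.85] g0
3 x p[-0.06, -0.0, -0.87] g0
2 x p[0.21, -0.01, -1.18] g0
3 x p[0.36, 0.0, -0.72] g0
2 x p[0.73, 0.0, -0.94] g0
3 x p[0.61, 0.0, -0.52] g0
3 x p[0.7, 0.0, -0.4] g0
2 x p[1.14, 0.0, -0.36] g0
2 x p[0.89, 0.0, -0.02] g0
```

Request:
apply_moves:
  increments:
    - {"gripper":0,"delta_pos":[-0.41,0,-0.81],"dr":[0,0,0]}
    - {"gripper":0,"delta_pos":[-0.41,0,-0.81],"dr":[0,0,0]}
    - {"gripper":0,"delta_pos":[-0.41,0,-0.81],"dr":[0,0,0]}
    - {"gripper":0,"delta_pos":[-0.41,0,-0.81],"dr":[0,0,0]}
    - {"gripper":0,"delta_pos":[-0.22,0,-0.85],"dr":[0,0,0]}

```text
t: 42.3
ee_pos: [685.1, -10.3, 200.0]
orientation: [-0.116, 1.565, 0.113]
ft_force: [2.8, 1.4, 0.5]
width: 0.3
```

Request:
apply_moves:
  increments:
    - {"gripper":0,"delta_pos":[-0.22,0,-0.85],"dr":[0,0,0]}
    - {"gripper":0,"delta_pos":[-0.22,0,-0.85],"dr":[0,0,0]}
    - {"gripper":0,"delta_pos":[-0.06,0,-0.87],"dr":[0,0,0]}
    - {"gripper":0,"delta_pos":[-0.06,0,-0.87],"dr":[0,0,0]}
    - {"gripper":0,"delta_pos":[-0.06,0,-0.87],"dr":[0,0,0]}

```text
t: 42.72
ee_pos: [641.5, -16.5, 203.8]
orientation: [-0.115, 1.568, 0.114]
ft_force: [2.3, -0.7, -0.7]
width: 0.5
```

Request:
apply_moves:
  increments:
    - {"gripper":0,"delta_pos":[0.21,0,-1.18],"dr":[0,0,0]}
    - {"gripper":0,"delta_pos":[0.21,0,-1.18],"dr":[0,0,0]}
    - {"gripper":0,"delta_pos":[0.36,0,-0.72],"dr":[0,0,0]}
    - {"gripper":0,"delta_pos":[0.36,0,-0.72],"dr":[0,0,0]}
    - {"gripper":0,"delta_pos":[0.36,0,-0.72],"dr":[0,0,0]}

```text
t: 43.13
ee_pos: [597.2, -23.1, 188.6]
orientation: [-0.115, 1.568, 0.114]
ft_force: [0.7, 0.9, 1.9]
width: 0.5
```

Run:
```python
from h import *
st();T=down()
plan([(pk(t,r,1),T,0,0,12) for t,r in((.95,120),(.75,120),(.55,120),(.35,120),(.15,120),(0,118))])
d=grab('side','s6.png');cv2.imwrite('pics/s6c.png',cv2.resize(d['img'][60:300,260:480,::-1],None,fx=2.4,fy=2.4))
```

```text
t 43.1 pos [597.2 -23.1 188.6] x [-0. -0. -1.] y [-0.15  0.99 -0.  ] F [0.7 0.9 1.9] w 0.5 q [-0.06  0.43  1.72 -0.    0.98 -1.77]
1 x p[0.29, 0.11, -0.31] g0
3 x p[0.49, 0.0, -0.63] g0
3 x p[0.61, 0.0, -0.52] g0
3 x p[0.7, 0.0, -0.39] g0
3 x p[0.76, 0.0, -0.24] g0
2 x p[0.9, 0.01, -0.02] g0
```

View pics/s6c.png

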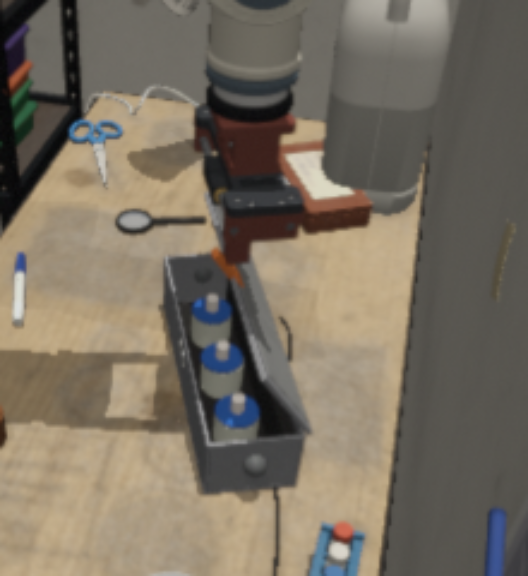

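The cover is following, at about 0.95 rad, with the fingertip on the tab at (230,260). Continuing to shut.

Request:
apply_moves:
  increments:
    - {"gripper":0,"delta_pos":[0.29,0.05,-0.31],"dr":[0,0,0]}
    - {"gripper":0,"delta_pos":[0.49,0,-0.63],"dr":[0,0,0]}
    - {"gripper":0,"delta_pos":[0.49,0,-0.63],"dr":[0,0,0]}
    - {"gripper":0,"delta_pos":[0.49,0,-0.63],"dr":[0,0,0]}
    - {"gripper":0,"delta_pos":[0.61,0,-0.52],"dr":[0,0,0]}

```text
t: 43.6
ee_pos: [570.1, -26.5, 164.7]
orientation: [-0.115, 1.568, 0.114]
ft_force: [0.6, -0.4, 1.3]
width: 0.3
```

Request:
apply_moves:
  increments:
    - {"gripper":0,"delta_pos":[0.61,0,-0.52],"dr":[0,0,0]}
    - {"gripper":0,"delta_pos":[0.61,0,-0.52],"dr":[0,0,0]}
    - {"gripper":0,"delta_pos":[0.7,0,-0.39],"dr":[0,0,0]}
    - {"gripper":0,"delta_pos":[0.7,0,-0.39],"dr":[0,0,0]}
    - {"gripper":0,"delta_pos":[0.7,0,-0.39],"dr":[0,0,0]}

```text
t: 44.02
ee_pos: [548.5, -29.8, 131.2]
orientation: [-0.115, 1.568, 0.114]
ft_force: [1.2, -0.1, 1.2]
width: 0.7
```

Request:
apply_moves:
  increments:
    - {"gripper":0,"delta_pos":[0.76,0,-0.24],"dr":[0,0,0]}
    - {"gripper":0,"delta_pos":[0.76,0,-0.24],"dr":[0,0,0]}
    - {"gripper":0,"delta_pos":[0.76,0,-0.24],"dr":[0,0,0]}
    - {"gripper":0,"delta_pos":[0,0,0],"dr":[0,0,0]}
    - {"gripper":0,"delta_pos":[0,0,0],"dr":[0,0,0]}

```text
t: 44.43
ee_pos: [541.4, -30.8, 108.6]
orientation: [-0.115, 1.569, 0.114]
ft_force: [0.6, -0.4, -0.3]
width: 0.2
```

Run:
```python
from h import *
st();T=down()
plan([(pk(0,118,1),T,0,0,5)])
```

```text
t 44.4 pos [541.4 -30.8 108.6] x [-0. -0. -1.] y [-0.15  0.99 -0.  ] F [ 0.6 -0.4 -0.3] w 0.2 q [-0.08  0.48  1.89 -0.    0.77 -1.79]
4 x p[0.44, 0.02, -0.02] g0
```

Request:
apply_moves:
  increments:
    - {"gripper":0,"delta_pos":[0.44,0,0],"dr":[0,0,0]}
    - {"gripper":0,"delta_pos":[0.44,0,0],"dr":[0,0,0]}
    - {"gripper":0,"delta_pos":[0.44,0,0],"dr":[0,0,0]}
    - {"gripper":0,"delta_pos":[0.35,0,0],"dr":[0,0,0]}
    - {"gripper":0,"delta_pos":[0,0,0],"dr":[0,0,0]}

```text
t: 44.85
ee_pos: [541.8, -30.8, 92.4]
orientation: [-0.115, 1.568, 0.114]
ft_force: [-0.9, 0.5, 1.4]
width: 0.2
```

Request:
apply_moves:
  increments:
    - {"gripper":0,"delta_pos":[0.1,0,0],"dr":[0,0,0]}
    - {"gripper":0,"delta_pos":[0,0,0],"dr":[0,0,0]}
    - {"gripper":0,"delta_pos":[0,0,0],"dr":[0,0,0]}
    - {"gripper":0,"delta_pos":[0,0,0],"dr":[0,0,0]}
    - {"gripper":0,"delta_pos":[0,0,0],"dr":[0,0,0]}

```text
t: 45.27
ee_pos: [541.8, -30.9, 92.2]
orientation: [-0.116, 1.568, 0.114]
ft_force: [-4.2, 0.0, 10.8]
width: 0.5
```

Request:
apply_moves:
  increments:
    - {"gripper":0,"delta_pos":[0.1,0,0],"dr":[0,0,0]}
    - {"gripper":0,"delta_pos":[0,0,0],"dr":[0,0,0]}
    - {"gripper":0,"delta_pos":[0,0,0],"dr":[0,0,0]}
    - {"gripper":0,"delta_pos":[0,0,0],"dr":[0,0,0]}
    - {"gripper":0,"delta_pos":[0,0,0],"dr":[0,0,0]}

```text
t: 45.68
ee_pos: [541.9, -30.8, 92.0]
orientation: [-0.116, 1.568, 0.114]
ft_force: [-6.5, -0.2, 19.6]
width: 0.8
```

Request:
apply_moves:
  increments:
    - {"gripper":0,"delta_pos":[-1,0,0],"dr":[0,0,0]}
    - {"gripper":0,"delta_pos":[-2,0,0],"dr":[0,0,0]}
    - {"gripper":0,"delta_pos":[-3,0,0],"dr":[0,0,0]}
    - {"gripper":0,"delta_pos":[-3,2,-2],"dr":[0,0,0]}
    - {"gripper":0,"delta_pos":[-1,3,-2],"dr":[0,0,0]}

```text
t: 46.1
ee_pos: [497.7, 12.1, 194.0]
orientation: [-0.114, 1.562, 0.111]
ft_force: [1.2, 0.8, 0.2]
width: 0.2
```

Request:
apply_moves:
  increments:
    - {"gripper":0,"delta_pos":[0,3,-1],"dr":[0,0,0]}
    - {"gripper":0,"delta_pos":[0,3,-1],"dr":[0,0,0]}
    - {"gripper":0,"delta_pos":[0,3,-1],"dr":[0,0,0]}
    - {"gripper":0,"delta_pos":[0,3,0],"dr":[0,0,0]}
    - {"gripper":0,"delta_pos":[0,3,0],"dr":[0,0,0]}

```text
t: 46.52
ee_pos: [442.7, 158.2, 190.6]
orientation: [-0.115, 1.568, 0.114]
ft_force: [-0.1, -0.3, 0.6]
width: 0.6
```

Run:
```python
from h import *
st()
for n in('top','side'):
    d=grab(n,n+'_end.png');X=cloud(d);B=(X-O)@np.c_[EX,EY,EZ]
    m=(abs(B[...,0])<40)&(abs(B[...,1])<130)&(B[...,2]>60)&(B[...,2]<130);q=B[m]
    k=np.linalg.lstsq(np.c_[q[:,:2],np.ones(len(q))],q[:,2],rcond=None)[0]
    print(n,len(q),'cover top z at hinge/front',np.round([k[2]+50*k[0],k[2]-48*k[0]],1),'angle',-k[0])
```

```text
t 46.5 pos [442.7 158.2 190.6] x [ 0. -0. -1.] y [-0.15  0.99 -0.  ] F [-0.1 -0.3  0.6] w 0.6 q [ 0.32  0.25  2.   -0.    0.89 -1.4 ]
top 3605 cover top z at hinge/front [82.  82.1] angle 0.0013724774853981232
side 2163 cover top z at hinge/front [81.9 81.9] angle -0.0008273771794097669
```

View pics/side_end.png

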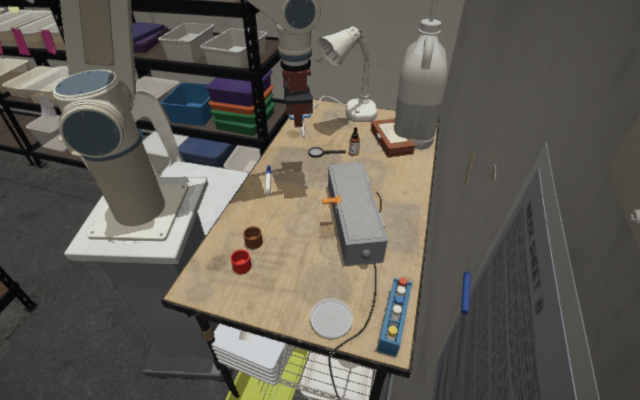

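The cover is shut and flat: its top is at 82 mm at both hinge and front, angle about 0. The table is clear of pots and lids, and the dish, dropper and lens are where they started. Handing in.

```bash
python3 -c "
from workcell import ctrl
print(ctrl.close_job())"
```

```text
the job is handed in; nothing more can be done
None
```

The job is done and handed in at about 46.5 s of the 210 s. I folded the cover back to its stop and stood all three white pots in the box. Each pot got a blue lid, and then I folded the cover shut.

**Last checks**
- **Lids:** before closing, both cameras measured all three flanges within 0.4 mm of one height (46.6–47.0 mm). That is about 1 mm under the nominal 48 mm; the lids lying on the table read low by about the same.
- **Cover:** the top of the shut cover is at 82 mm at both the hinge and the front edge, so its angle is 0 to within about 0.0015 rad.
- **Forces:** the highest wrist reading was about 75 N, from the finger pushing the cover against its stop. The final press on the tab was about 20 N.
- **Bystanders:** the petri dish, dropper bottle and hand lens look unmoved in the final picture.

**Failures and disagreements**
- One move call was refused for a row with missing fields; nothing moved.
- The side view put the pots in the box about 5 mm off the top view along the box, because it could not see the whole rim. I used the top view and the gripper's own placing positions, and the lids seated with no contact force.
- I saw no sign of a pot or lid being knocked aside.

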